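# Put the garlic away and fasten the keeper's lid

### The job

Put the garlic bulb into the open compartment of the green garlic keeper and shut the wooden lid over it. Then press the red slotted stud on the lid down and, keeping it pressed, turn it clockwise about a quarter turn until it drops into its catch and stays there, holding the lid shut. Leave the other things on the table standing where they are.

Things in the scene. Friction and masses are not known exactly. Their poses are not given: they have to be found in the camera images.
- garlic_center (a point): centre of the garlic bulb: whitish-pink, about 50 mm across and 48 mm high, 23 g, standing on the table right of the keeper; its centre is 22 mm above the table, its short neck on top
- keeper: garlic keeper: green box fixed to the table, 180 mm (its x) by 160 mm (y) by 80 mm high, walls 4 mm, floor 5 mm. Origin: centre of its underside; x points from the stud end (nearer the robot) to the hinge. A divider 75 mm high at x = -30 mm parts the front bay with the steel catch (nothing goes there) from the garlic's compartment behind it
- compartment (a point): centre of the garlic compartment's floor, 5 mm above the table; the compartment is 114 mm (keeper's x) by 152 mm (keeper's y)
- lid (a joint): angle of the wooden lid, 6 mm thick, hinged along the top of the keeper's back wall (hinge line at x = +90 mm, z = 80 mm of the keeper): 0 shut, 1.57 upright; starts open at 1.6 to 1.85. The hinge is stiff (0.3 N m): the lid stays at any angle and must be pushed down all the way. The stud's stem and cross bar stick out 22 mm from its inner face
- lid_edge (a point): on the lid's upper (outer) face, middle of the free edge: 170 mm from the hinge line, 12 mm short of the edge. The lid is 166 mm wide. Site axes: x along the lid from the free edge to the hinge, y along the hinge, z out of the outer face
- stud_grip (a point): middle of the stud's red wing, a bar 42 mm long (point's x), 14 mm thick (point's y), 26 mm high, with a black slot along its top; pinch it across its thickness. The stud turns about the point's z, which is 148 mm from the hinge line. The point is 31 mm above the lid's outer face when not pressed. Unturned, the wing lies along the keeper's x
- stud_flange (a point): centre of the top of the stud's steel flange, 44 mm across, 4 mm thick, at the foot of the wing, 13 mm below its middle. It turns and sinks with the wing and may be pushed on by the fingertips; unpressed, its underside is 14 mm clear of the lid
- stud_press (a joint): how far the stud is pressed toward the lid, m: 0 free, 0.011 fully down. A spring returns it (about 3 N at 0, 10 N at full depth). With the lid shut the stud can turn only while pressed deeper than 0.007; when let go in the catch it springs back to about 0.0025 and can no longer turn
- stud_turn (a joint): turn of the stud, clockwise seen from above the shut lid, rad: 0 unturned (start), stop at 1.45; the catch is at 1.40. It must be unturned while the lid is being shut
- ramekin: small off-white stoneware ramekin, 61 mm across, 37 mm high, loose; stands near the garlic, not needed; origin at the centre of its underside
- salt_pot: brown turned wooden salt cellar, 66 mm across, 68 mm high, loose, not needed; origin at the centre of its underside
- glass_mill: small glass shaker, 44 mm across, 90 mm high, loose, not needed; origin at the centre of its underside
- mug: off-white mug, 90 mm across, 100 mm high, loose, not needed; origin at the centre of its underside
- garlic: the garlic bulb itself; origin at the centre of its underside, 22 mm below its centre
There are look-alikes about, which are no part of the job. What is shaped like the garlic but orange, purple or yellow is not meant.

How it is judged:
On the way, in this order (a step that is already met when the one before it is completed fails the run):
1. the garlic is inside the keeper's compartment (x of garlic_center in the frame of keeper between -0.03 and 0.088 m and y of garlic_center in the frame of keeper between -0.078 and 0.078 m and z of garlic_center in the frame of keeper below 0.05 m), for 0.2 s.
2. the lid is shut over the garlic (all of step 1 and value of joint lid below 0.04 rad), for 0.2 s.
3. with the lid shut, the stud is pressed down before it is turned (value of joint lid below 0.04 rad and value of joint stud_press above 0.006 m and value of joint stud_turn below 0.5 rad), for 0.05 s.
At the end, for the whole second after the job is handed in: The garlic's centre lies inside the compartment, less than 50 mm above the keeper's underside, at rest; the lid is shut (under 0.03 rad); the stud is turned beyond 1.2 rad and has sprung back to between 1 and 4.5 mm of press, caught (all of step 1 and value of joint lid below 0.03 rad and value of joint stud_turn above 1.2 rad and value of joint stud_press between 0.001 and 0.0045 m and linear speed of garlic below 0.05 m/s); the robot touches nothing.
It fails at once if a bystander (ramekin, salt cellar, glass shaker, mug) is moved more than 30 mm or tipped (distance of any of ramekin, salt_pot, glass_mill, mug from where it was at the start of the episode above 0.03 m or angle between any of ramekin, salt_pot, glass_mill, mug's own z axis and vertical above 0.5 rad).
It also fails if it takes over 72 s, if anything falls off the work surface, if the arm or the gripper's body presses on something with over 40 N, if the wrist force passes 120 N, or if a joint passes its speed limit or range.

### The arm

A 6-joint arm with a two-finger parallel gripper is mounted at the origin on a cart in front of the work surface, level with it; the furniture and walls round the work are solid. World frame = base frame: x ahead of the robot, y to its left, z up, the work surface at z = 0. Lengths are in m, angles in rad, forces in N, time in s.
With the tool pointing down it reaches from about 0.275 to 0.85 m from the base axis. Payload 19 kg.
Tool frame: the origin (TCP) lies between the finger pads; the fingertips stand 11 mm ahead of it and the grasp point (between the pads) lies 8 mm behind it; z points along the fingers, y is the direction in which the jaws open and shut (so a half turn about z gives the same grasp; the last joint's range is limited). The gripper opens to 85 mm and grips with 20 to 120 N. Pads are 22 mm wide; open, the fingers measure 114 mm over their backs; the gripper's body (76 mm by 85 mm) begins 54 mm behind the grasp point. The pads swing forward as they close: fully open they stand 13 mm farther back than shut.
Start: joints at [-1.375, 0.15, 1.437, -0, 1.554, -0.134], TCP at [0.186, -0.544, 0.242] pointing down, gripper open.
Joint ranges: [-2.8, 2.8], [-0.68, 2.1], [0.12, 2.68], [-1.39, 4.53], [0.16, 2.79], [-2.81, 2.81]. Speed limits (rad/s): [1.89, 1.89, 2.22, 3.01, 3.01, 3.01].

### API

Orientations are given as a unit quaternion [x, y, z, w].
In Python, from cell import r gives the robot as it stands.
- The arm moves only by the tool arm_command, never from a script. Its argument "commands" is a list that holds one entry, the list of rows, each a list of 7 numbers: the shift along the tool's x, y, z in cm, then the turn, a rotation vector about the tool's x, y, z in degrees, then the closure, from 0 (fully open) to 1 (shut). In form: [[[x, y, z, wx, wy, wz, hand], ...]]. A call has exactly 8 rows; each row is the pose to reach, as a shift and turn from the pose commanded when the call began, along the tool's axes at that moment; what a row does not reach only later rows make up. A row lasts 1/12 s, in which the tool goes at most 41.7 mm and 7.16 degrees, less where a joint would pass 70% of its speed; a pose out of reach is approached as far as the arm can. A call with a gripper value outside its range is refused whole. The fingers move at their own pace and stop on an object; "newtons" is the grip in N (left out, the last holds). Time passes only in rows, so rows that repeat a pose let the fingers close, or fill a call up. It gives the time, the measured TCP pose, the force and the opening at its end, in the units of the state.
- r.observe(): the state, without advancing time (a new reading comes with each control period).
- r.capture(name): name is "scene" or "top" or "wrist"; returns a dict with "frame" (480x640x3 uint8, blue, green, red), "K" (3x3 intrinsics, pixels), "position" and "attitude" of the camera in the world. Camera axes: x right, y up, looking along -z (the intrinsics and any distortion apply to the point x, -y, -z); pixel columns grow to the right and rows downward; lengths in m; the calibration is good to about 2 mm. The wrist camera is an equidistant fisheye: a pixel r from the principal point sees the ray r / f radians off the axis. A picture is of the moment at which its call begins. There is no depth.
- r.close_job(): hands the job in, once; it reports no verdict.
The state is a dict: "time_s": time; "joints": joint angles; "qd": joint speeds; "tau": joint torques, N m; "position": TCP position; "tcp_rot": TCP orientation; "wrist_force": force on the tool from outside, world axes, zero at the start; "ft_torque": the same for the moment, N m; "width": finger opening in m.
Only numpy, scipy, OpenCV 4.12 (cv2) and the standard library are available. Lean on these libraries where they do the work, as an engineer would, in place of code of your own. Each camera call takes 0.05 s, during which the arm holds its last target.

## Working session

There is one attempt and no reset: what is moved stays moved. The work goes in short steps, Python scripts to look and compute and a tool call to move; the robot and the scene stay as the last step left them, time stands still between calls to the robot, and variables do not carry over. Pictures are saved under pics/ and viewed, and the job is handed in when it is done.

Besides the shell and the picture viewer there is one more tool, called after "Request:" in YAML: its name, and indented under it one key for each argument. arm_command: Moves the arm, as the interface text tells. Its arguments: {"type":"object","properties":{"commands":{"type":"array"},"newtons":{"type":"number"}},"required":["commands"]}

```bash
mkdir -p pics; ls; python3 - <<'E'
from cell import r
import cv2
print(r.observe())
for n in ("scene","top","wrist"):
    c=r.capture(n); cv2.imwrite(f"pics/{n}0.png",c["frame"]); print(n,c["K"],c["position"],c["attitude"],[k for k in c])
E
```

```text
pics
{'time_s': 0.0, 'joints': array([-1.37498020e+00,  1.50971514e-01,  1.43800473e+00, -2.59789316e-05,
        1.55378968e+00, -1.33973946e-01]), 'qd': array([-0.00070865, -0.00213191, -0.00051305, -0.00223822, -0.00115669,
        0.00070544]), 'tau': array([ 6.28094203e-04, -7.13059902e+01, -5.70876646e+01, -2.17966522e-04,
        8.88472743e-03,  3.62973719e-05]), 'position': array([ 0.18615438, -0.54379644,  0.24169679]), 'tcp_rot': array([ 9.86435383e-01,  1.64148991e-01, -3.11177899e-05, -5.85954281e-04]), 'wrist_force': array([-0.33722124, -0.21515889,  0.23991962]), 'ft_torque': array([-0.01620662, -0.03639717,  0.02168386]), 'width': 0.08530742497953557}
scene [[504.41412281   0.         323.71995629]
 [  0.         504.41412281 242.4992666 ]
 [  0.           0.           1.        ]] [-0.22127457  0.49251174  0.87401528] [-0.20163308  0.34755354  0.80295889 -0.44023591] ['frame', 'K', 'position', 'attitude']
top [[562.38192396   0.         309.32261905]
 [  0.         562.38192396 241.1215994 ]
 [  0.           0.           1.        ]] [0.29055975 0.05764037 1.30188938] [ 0.06592551 -0.06873745 -0.70023555  0.70753033] ['frame', 'K', 'position', 'attitude']
wrist [[371.64829954   0.         318.46241531]
 [  0.         371.64829954 239.99599245]
 [  0.           0.           1.        ]] [ 0.24866138 -0.52306259  0.37348616] [-0.10652099  0.07668347 -0.57594928  0.80688001] ['frame', 'K', 'position', 'attitude']
```

View pics/scene0.png

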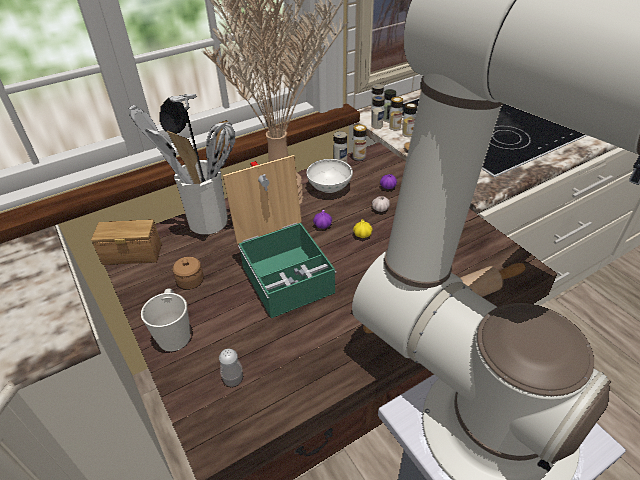

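View pics/top0.png

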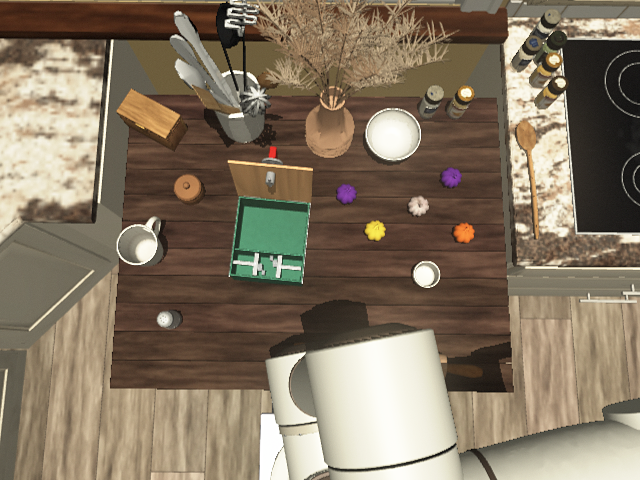

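View pics/wrist0.png

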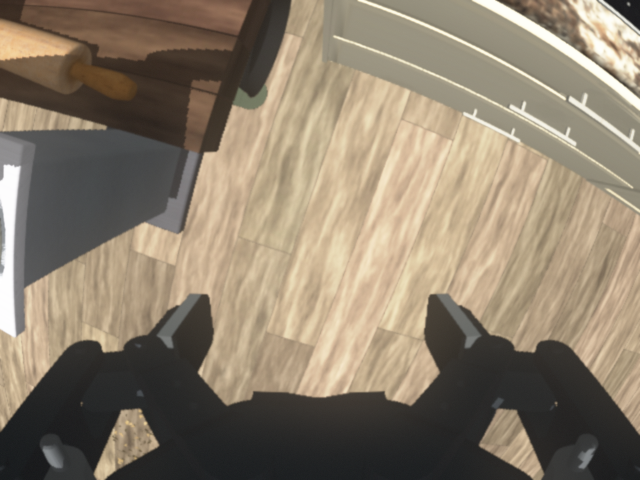

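The top view shows the keeper at about (230-310, 198-283) with its lid up, the whitish garlic at (418,206), and coloured decoys around it. The ramekin is at (427,274). I'll enlarge these areas.

```bash
cat > h.py <<'E'
import numpy as np, cv2
from scipy.spatial.transform import Rotation as R
from cell import r
def cap(name,fn=None):
    c=r.capture(name)
    if fn: cv2.imwrite("pics/"+fn,c["frame"])
    return c
def ray(c,u,v,fish=False):
    K=c["K"]; x=(u-K[0,2])/K[0,0]; y=(v-K[1,2])/K[1,1]
    if fish:
        t=np.hypot(x,y); s=np.sin(t)/max(t,1e-9); d=np.array([x*s,-y*s,-np.cos(t)])
    else: d=np.array([x,-y,-1.])
    return np.array(c["position"]), R.from_quat(c["attitude"]).apply(d/np.linalg.norm(d))
def atz(c,u,v,z,fish=False):
    o,d=ray(c,u,v,fish); return o+d*(z-o[2])/d[2]
def proj(c,p,fish=False):
    q=R.from_quat(c["attitude"]).inv().apply(np.atleast_2d(p)-c["position"]); K=c["K"]
    x,y,z=q[:,0],-q[:,1],-q[:,2]
    if fish:
        rr=np.hypot(x,y); t=np.arctan2(rr,z); f=t/np.maximum(rr,1e-9)
        return np.c_[K[0,2]+K[0,0]*x*f,K[1,2]+K[1,1]*y*f]
    return np.c_[K[0,2]+K[0,0]*x/z,K[1,2]+K[1,1]*y/z]
def crop(c,x0,y0,w,h,s,fn):
    im=c["frame"][y0:y0+h,x0:x0+w]; cv2.imwrite("pics/"+fn,cv2.resize(im,None,fx=s,fy=s,interpolation=cv2.INTER_CUBIC))
E
python3 - <<'E'
from h import *
t=cap("top"); s=cap("scene")
crop(t,215,145,110,150,4,"ck.png"); crop(t,330,160,160,140,5,"cg.png"); crop(s,215,150,190,170,4,"cs.png")
E
```

```text
(no output)
```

View pics/ck.png

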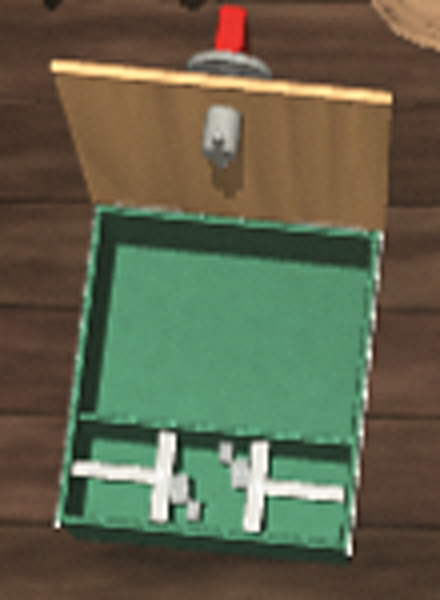

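View pics/cg.png

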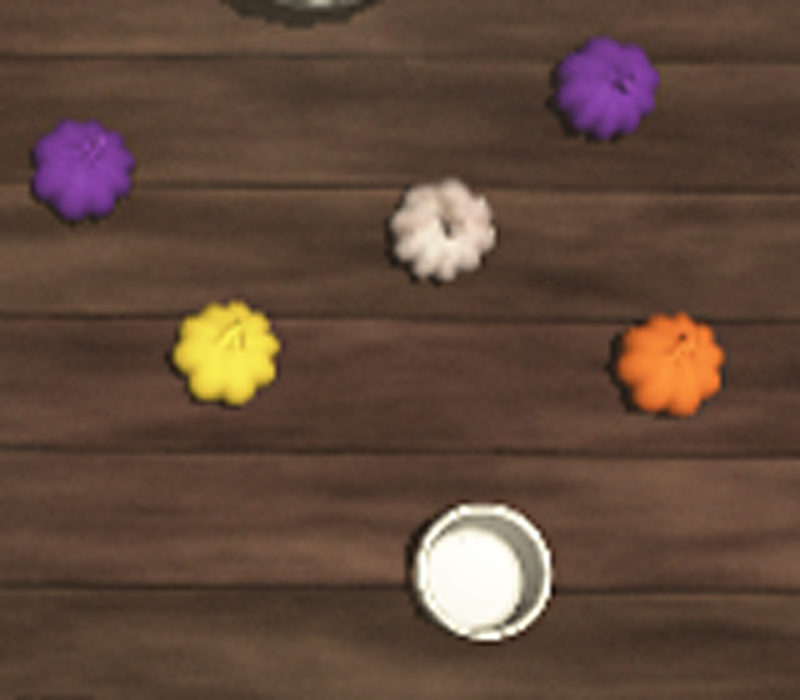

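View pics/cs.png

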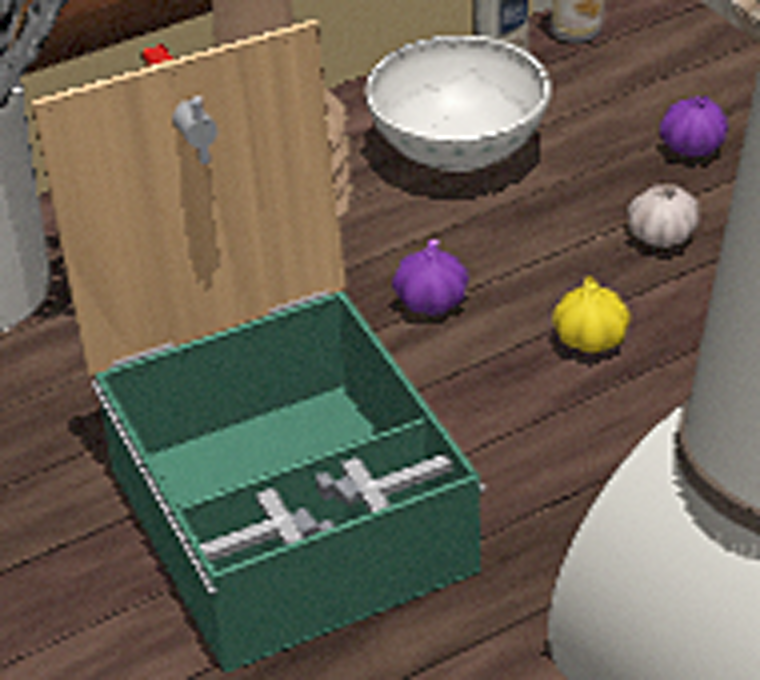

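```bash
cat >> h.py <<'E'
def kp(par,P):
    x,y,a=par[:3]; return R.from_euler('z',a).apply(P)+[x,y,0]
def lidpts(th,P): # P: (dist from hinge, y, height above inner face)
    P=np.atleast_2d(np.array(P,float)); c,s=np.cos(th),np.sin(th)
    return np.c_[.09-P[:,0]*c+P[:,2]*s, P[:,1], .08+P[:,0]*s+P[:,2]*c]
E
cat > fit.py <<'E'
from h import *
from scipy.optimize import least_squares
t=cap("top"); s=cap("scene")
px=lambda a,x0,y0,k:(np.array(a)+.5)/k-.5+[x0,y0]
tp=px([(97,207),(383,232),(350,555),(57,525)],215,145,4)
sp=px([(97,380),(342,293),(478,485),(213,588),(225,668),(478,573)],215,150,4)
tl=px([(52,62),(391,97)],215,145,4); sl=px([(33,102),(318,22)],215,150,4)
K=np.array([[.09,.08,.08],[.09,-.08,.08],[-.09,-.08,.08],[-.09,.08,.08],[-.09,.08,0],[-.09,-.08,0]])
def f(p,split=False):
    L=kp(p,lidpts(p[3],[[.182,.083,0.003],[.182,-.083,.003]]))
    r1=np.r_[proj(t,kp(p,K[:4]))-tp, proj(t,L)-tl]; r2=np.r_[proj(s,kp(p,K))-sp, proj(s,L)-sl]
    return np.r_[r1,r2].ravel() if not split else (r1,r2)
o=least_squares(f,[.4,.14,0,1.7],loss='soft_l1'); print(o.x,[a.round(1).tolist() for a in f(o.x,True)])
# garlic
gt=px((443,230),330,160,5); gs=px((664,217),215,150,4)
o1,d1=ray(t,*gt); o2,d2=ray(s,*gs)
print(atz(t,*gt,.022),atz(s,*gs,.022))
for n,q,z in (("ramekin",(483,571),.037),): print(n,atz(t,*px(q,330,160,5),z))
for n,q,z in (("orange",(670,365),.022),("purpleR",(606,88),.022),("yellow",(226,353),.022),("purpleL",(82,170),.022)): print(n,atz(t,*px(q,330,160,5),z))
for n,q,z in (("salt",(188,188),.06),("bowl",(393,133),.07),("vase",(332,100),.2),("mug",(137,245),.1)): print(n,atz(t,*q,z))
E
python3 fit.py
```

```text
[ 0.52930691  0.14181082 -0.09088211  1.67438391] [[[-0.1, 0.4], [-0.7, 1.2], [-0.7, 0.0], [-0.3, 0.1], [0.0, 0.8], [0.5, 0.4]], [[-0.6, -2.0], [0.3, -1.1], [0.8, -2.4], [-0.4, -2.7], [-0.0, 1.5], [0.9, -0.2], [-0.7, -1.0], [-0.6, -1.4]]]
[ 0.62544687 -0.20112007  0.022     ] [ 0.6177872  -0.19778967  0.022     ]
ramekin [ 0.46221315 -0.2119657   0.037     ]
orange [ 0.56180098 -0.30516689  0.022     ]
purpleR [ 0.69582091 -0.28041624  0.022     ]
yellow [ 0.56524986 -0.09840611  0.022     ]
purpleL [ 0.65271743 -0.03155965  0.022     ]
salt [0.65115228 0.33271194 0.06      ]
bowl [ 0.78586356 -0.13758701  0.07      ]
vase [0.80531133 0.00971697 0.2       ]
mug [0.51001303 0.42790295 0.1       ]
```

```bash
cat >> h.py <<'E'
def down(yaw): # tool z down, tool x at yaw
    c,s=np.cos(yaw),np.sin(yaw); return R.from_matrix(np.array([[c,s,0],[s,-c,0],[0,0,-1]]))
def rel(pos,rot,st=None):
    st=st or r.observe(); q=R.from_quat(st["tcp_rot"]); p=st["position"]
    return (q.inv().apply(np.array(pos)-p)*100).round(2), (q.inv()*rot).as_rotvec(degrees=True).round(2)
KP=[0.5293,0.1418,-0.0909]; YAW=np.pi-.0909
def ik(p): return kp(KP,np.atleast_2d(p))[0]
def state():
    s=r.observe(); q=R.from_quat(s["tcp_rot"]).as_matrix()
    print("t",round(s["time_s"],2),"pos",s["position"].round(4),"yaw",np.degrees(np.arctan2(q[1,0],q[0,0])).round(2),"z",q[:,2].round(3),"F",s["wrist_force"].round(1),"w",round(s["width"],4),"j",s["joints"].round(2))
    return s
E
python3 -c "
from h import *
state(); print(rel([.624,-.2,.16],down(YAW)))"
```

```text
t 0.35 pos [ 0.1862 -0.544   0.2421] yaw 18.89 z [-0.  0. -1.] F [-0.8  0.2  0.3] w 0.0854 j [-1.38  0.15  1.44 -0.    1.55 -0.13]
(array([ 52.56, -18.36,   8.22]), array([-0.000e+00, -3.000e-02, -1.559e+02]))
```

Request:
arm_command:
  commands:
    - [[52.5,-18.4,8.2,0,0,-156,0],[52.5,-18.4,8.2,0,0,-156,0],[52.5,-18.4,8.2,0,0,-156,0],[52.5,-18.4,8.2,0,0,-156,0],[52.5,-18.4,8.2,0,0,-156,0],[52.5,-18.4,8.2,0,0,-156,0],[52.5,-18.4,8.2,0,0,-156,0],[52.5,-18.4,8.2,0,0,-156,0]]

```text
time_s: 1.02
position: [0.4466, -0.3384, 0.1936]
tcp_rot: [0.785, 0.619, 0.0, 0.0]
wrist_force: [-0.0, -0.4, 0.4]
width: 0.0853
```

```bash
python3 -c "
from h import *
state(); print(rel([.624,-.2,.16],down(YAW)))"
```

```text
t 1.02 pos [ 0.4466 -0.3384  0.1936] yaw 76.54 z [ 0. -0. -1.] F [-0.  -0.4  0.4] w 0.0853 j [-0.79  0.14  1.55  0.    1.45 -0.55]
(array([17.59, 14.03,  3.36]), array([ 1.000e-02,  2.000e-02, -9.825e+01]))
```

Request:
arm_command:
  commands:
    - [[17.6,14.0,3.4,0,0,-98,0],[17.6,14.0,3.4,0,0,-98,0],[17.6,14.0,3.4,0,0,-98,0],[17.6,14.0,3.4,0,0,-98,0],[17.6,14.0,3.4,0,0,-98,0],[17.6,14.0,3.4,0,0,-98,0],[17.6,14.0,3.4,0,0,-98,0],[17.6,14.0,3.4,0,0,-98,0]]

```text
time_s: 1.68
position: [0.6241, -0.2011, 0.1588]
tcp_rot: [0.391, 0.92, 0.0, -0.001]
wrist_force: [-1.0, -0.3, 0.1]
width: 0.0853
```

```bash
python3 -c "
from h import *
state(); print(rel([.624,-.2,.16],down(YAW)))"
```

```text
t 1.68 pos [ 0.6241 -0.2011  0.1588] yaw 133.97 z [-0.001  0.001 -1.   ] F [-1.  -0.3  0.1] w 0.0853 j [-0.43  0.36  1.35  0.    1.44 -1.2 ]
(array([ 0.09,  0.07, -0.12]), array([ 1.000e-02, -7.000e-02, -4.082e+01]))
```

Request:
arm_command:
  commands:
    - [[0,0,0,0,0,-41,0],[0,0,0,0,0,-41,0],[0,0,0,0,0,-41,0],[0,0,0,0,0,-41,0],[0,0,0,0,0,-41,0],[0,0,0,0,0,-41,0],[0,0,0,0,0,-41,0],[0,0,0,0,0,-41,0]]

```text
time_s: 2.35
position: [0.6233, -0.2025, 0.1596]
tcp_rot: [0.05, 0.999, 0.0, -0.0]
wrist_force: [0.5, -0.1, -0.2]
width: 0.0854
```

```bash
python3 -c "
from h import *
state(); c=cap('wrist','w1.png'); print(proj(c,[.624,-.2,.022],True)); t=cap('top','t1.png')"
```

```text
t 2.35 pos [ 0.6233 -0.2025  0.1596] yaw 174.31 z [-0.  0. -1.] F [ 0.5 -0.1 -0.2] w 0.0854 j [-0.43  0.35  1.35  0.    1.44 -1.9 ]
[[322.29249792 231.45705916]]
```

View pics/w1.png

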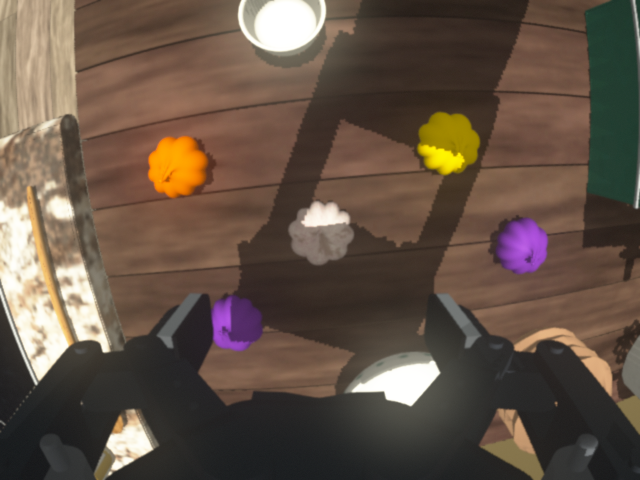

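The garlic shows at (321,233) in the wrist view, against a predicted (322,231), so the position holds. Descending now.

```bash
python3 -c "
from h import *
c=cap('wrist'); g=atz(c,321,233,.022,True); print(g); print(rel([g[0],g[1],.018],down(YAW)))"
```

```text
[ 0.62510492 -0.20108207  0.022     ]
(array([-0.17,  0.16, 14.17]), array([ 0.01, -0.  , -0.46]))
```

Request:
arm_command:
  commands:
    - [[-0.1,0.15,4,0,0,-0.5,0],[-0.1,0.15,7.5,0,0,-0.5,0],[-0.1,0.15,10.5,0,0,-0.5,0],[-0.1,0.15,12.5,0,0,-0.5,0],[-0.1,0.15,13.7,0,0,-0.5,0],[-0.1,0.15,14.1,0,0,-0.5,0],[-0.1,0.15,14.1,0,0,-0.5,0.2],[-0.1,0.15,14.1,0,0,-0.5,0.4]]
  newtons: 25

```text
time_s: 3.17
position: [0.6251, -0.2014, 0.02]
tcp_rot: [0.044, 0.999, -0.0, 0.001]
wrist_force: [-0.1, 0.3, 0.5]
width: 0.0638
```

Request:
arm_command:
  commands:
    - [[0,0,0,0,0,0,0.8],[0,0,0,0,0,0,1],[0,0,0,0,0,0,1],[0,0,0,0,0,0,1],[0,0,0,0,0,0,1],[0,0,0,0,0,0,1],[0,0,0,0,0,0,1],[0,0,0,0,0,0,1]]

```text
time_s: 3.83
position: [0.6252, -0.2015, 0.0207]
tcp_rot: [0.044, 0.999, -0.0, 0.001]
wrist_force: [-1.6, 0.3, 8.1]
width: 0.0472
```

```bash
python3 -c "
from h import *
state(); c=cap('wrist','w2.png')"
```

```text
t 3.83 pos [ 0.6252 -0.2015  0.0207] yaw 174.98 z [ 0.002 -0.001 -1.   ] F [-1.6  0.3  8.1] w 0.0472 j [-0.43  0.47  1.49  0.    1.18 -1.91]
```

View pics/w2.png

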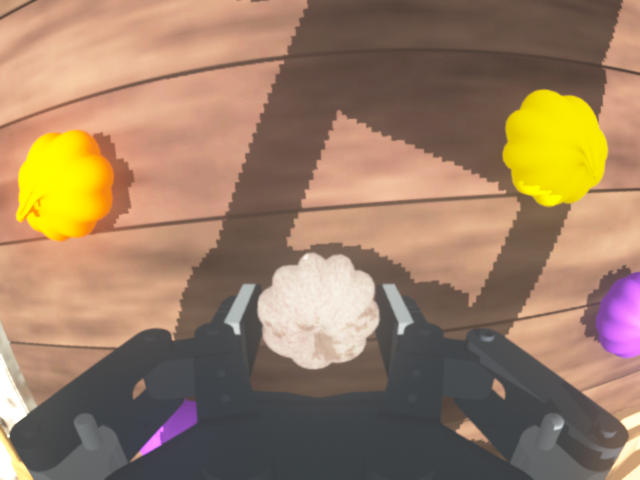

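```bash
python3 -c "
from h import *
s=state(); a=rel([.625,-.2,.19],down(YAW)); print(a)
D=down(YAW)
p0=[.625,-.2,.19]
for q in ([.53,-.06,.17],ik([.018,0,.16]),ik([.018,0,.031])):
  print(q,(D.inv().apply(np.array(q)-p0)*100).round(2)); 
"
```

```text
t 3.88 pos [ 0.6252 -0.2015  0.0207] yaw 174.98 z [ 0.003 -0.001 -1.   ] F [-1.2  1.1  7.8] w 0.0469 j [-0.43  0.47  1.49  0.    1.18 -1.91]
(array([-1.000e-02,  1.300e-01, -1.693e+01]), array([-0.05,  0.15,  0.19]))
[0.53, -0.06, 0.17] [10.73 13.08  2.  ]
[0.54722569 0.14016605 0.16      ] [10.83 33.17  3.  ]
[0.54722569 0.14016605 0.031     ] [10.83 33.17 15.9 ]
```

Request:
arm_command:
  commands:
    - [[0,0,-1,0,0,0,1],[0,0,-4,0,0,0,1],[0,0,-8,0,0,0,1],[0,0,-11.5,0,0,0,1],[0,0,-14.5,0,0,0,1],[0,0,-16.5,0,0,0,1],[0,0,-17,0,0,0,1],[0,0,-17,0,0,0,1]]

```text
time_s: 4.55
position: [0.625, -0.2013, 0.1916]
tcp_rot: [0.044, 0.999, -0.001, 0.002]
wrist_force: [0.5, -0.3, -1.0]
width: 0.0468
```

```bash
python3 -c "
from h import *
state(); c=cap('wrist','w3.png')
for q in ([.53,-.06,.17],ik([.018,0,.16]),ik([.018,0,.031])): print(rel(q,down(YAW)))"
```

```text
t 4.55 pos [ 0.625  -0.2013  0.1916] yaw 174.98 z [ 0.004 -0.002 -1.   ] F [ 0.5 -0.3 -1. ] w 0.0468 j [-0.43  0.34  1.31  0.    1.49 -1.91]
(array([10.65, 13.23,  1.93]), array([-0.02,  0.07,  0.19]))
(array([10.68, 33.32,  2.93]), array([-0.02,  0.07,  0.19]))
(array([10.7 , 33.33, 15.83]), array([-0.02,  0.07,  0.19]))
```

View pics/w3.png

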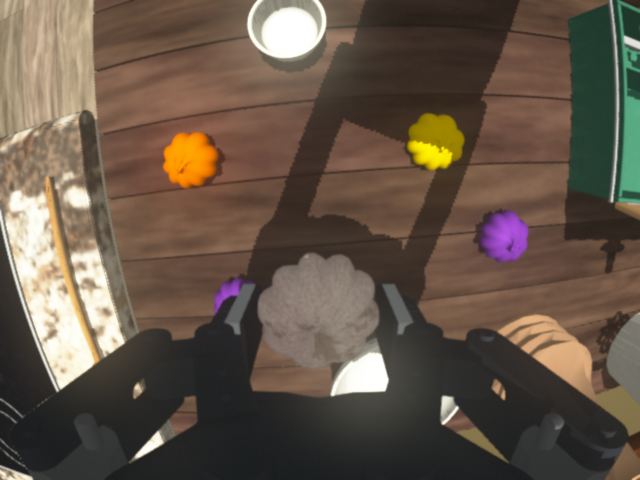

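The garlic is held between the pads at about (320,310) and has lifted clear. I'll go around to the keeper.

Request:
arm_command:
  commands:
    - [[3,3,0.5,0,0,0,1],[6,6,1,0,0,0,1],[8.5,9,1.5,0,0,0,1],[10.7,12,2,0,0,0,1],[10.7,16,2.5,0,0,0,1],[10.7,20,2.9,0,0,0,1],[10.7,24,2.9,0,0,0,1],[10.7,27,2.9,0,0,0,1]]

```text
time_s: 5.27
position: [0.5403, 0.08, 0.1583]
tcp_rot: [0.043, 0.999, 0.0, -0.001]
wrist_force: [1.6, -0.0, -0.0]
width: 0.0476
```

```bash
python3 -c "
from h import *
state()
for q in (ik([.018,0,.16]),ik([.018,0,.031])): print(rel(q,down(YAW)))"
```

```text
t 5.27 pos [0.5403 0.08   0.1583] yaw 175.02 z [-0.002  0.001 -1.   ] F [ 1.6 -0.  -0. ] w 0.0476 j [ 0.01  0.14  1.63  0.    1.38 -1.48]
(array([-0.17,  6.06, -0.17]), array([ 0.02, -0.13,  0.23]))
(array([-0.19,  6.05, 12.73]), array([ 0.02, -0.13,  0.23]))
```

Request:
arm_command:
  commands:
    - [[0,3,0,0,0,0,1],[0,5,0,0,0,0,1],[0,6,0,0,0,0,1],[0,6.1,0,0,0,0,1],[0,6.1,0,0,0,0,1],[0,6.1,0,0,0,0,1],[0,6.1,0,0,0,0,1],[0,6.1,0,0,0,0,1]]

```text
time_s: 5.93
position: [0.5468, 0.137, 0.1597]
tcp_rot: [0.044, 0.999, -0.0, -0.0]
wrist_force: [-0.3, 0.6, 0.3]
width: 0.0471
```

```bash
python3 -c "
from h import *
state(); cap('scene','s4.png'); cap('top','t4.png'); cap('wrist','w4.png')
for q in (ik([.018,0,.16]),ik([.018,0,.031])): print(rel(q,down(YAW)))"
```

```text
t 5.93 pos [0.5468 0.137  0.1597] yaw 174.91 z [-0. -0. -1.] F [-0.3  0.6  0.3] w 0.0471 j [ 0.11  0.17  1.59 -0.    1.39 -1.37]
(array([-0.02,  0.28, -0.02]), array([0.  , 0.  , 0.15]))
(array([-0.02,  0.28, 12.88]), array([0.  , 0.  , 0.15]))
```

View pics/s4.png

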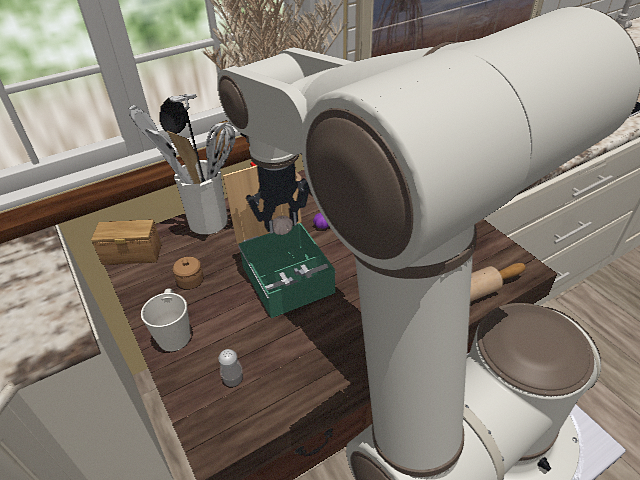

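View pics/w4.png

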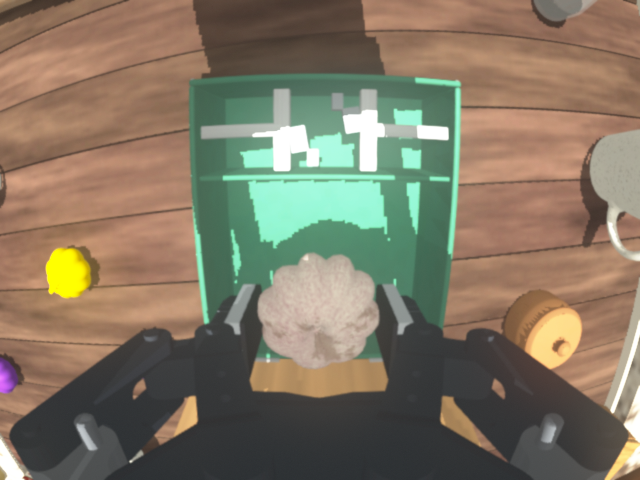

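```bash
python3 -c "
from h import *
c=cap('wrist')
print(proj(c,kp(KP,np.array([[-.09,.08,.08],[-.09,-.08,.08],[-.03,.08,.075],[-.03,-.08,.075]])),True))"
```

```text
[[460.43407751  77.15093015]
 [187.31512095  75.01773836]
 [455.18264571 175.82098173]
 [191.50569935 174.43646101]]
```

Request:
arm_command:
  commands:
    - [[0.6,0.3,2,0,0,0,1],[1.2,0.3,4,0,0,0,1],[1.2,0.3,5.5,0,0,0,1],[1.2,0.3,6.5,0,0,0,1],[1.2,0.3,7.5,0,0,0,1],[1.2,0.3,8,0,0,0,1],[1.2,0.3,8,0,0,0,1],[1.2,0.3,8,0,0,0,1]]

```text
time_s: 6.8
position: [0.5354, 0.142, 0.0801]
tcp_rot: [0.044, 0.999, 0.0, 0.0]
wrist_force: [-0.4, -0.0, 0.4]
width: 0.0472
```

```bash
python3 -c "
from h import *
state(); c=cap('scene');crop(c,180,40,200,280,3,'s5.png') ; c=cap('wrist','w5.png')
print(rel(ik([.006,0,.034]),down(YAW)))"
```

```text
t 6.8 pos [0.5354 0.142  0.0801] yaw 174.98 z [ 0.  0. -1.] F [-0.4 -0.   0.4] w 0.0472 j [ 0.12  0.22  1.7   0.    1.22 -1.36]
(array([ 0.02, -0.08,  4.65]), array([0.02, 0.06, 0.2 ]))
```

View pics/s5.png

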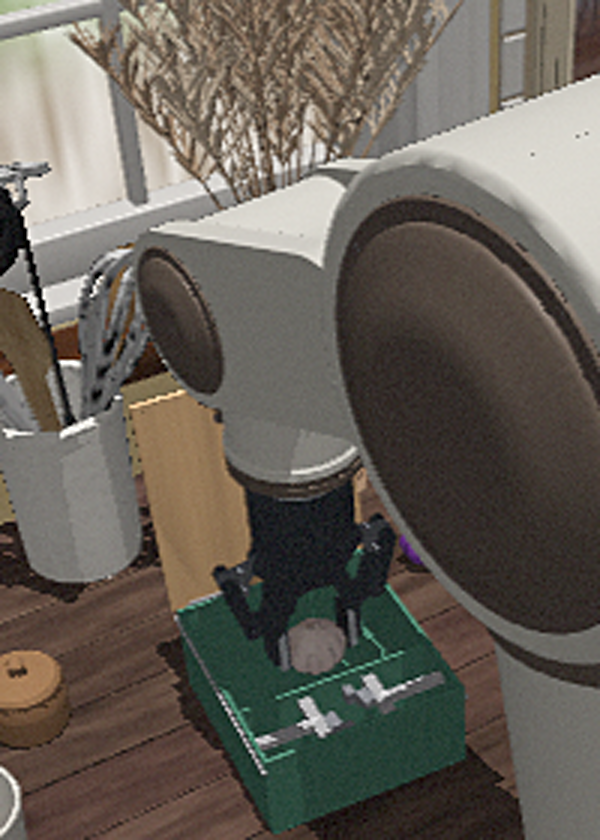

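View pics/w5.png

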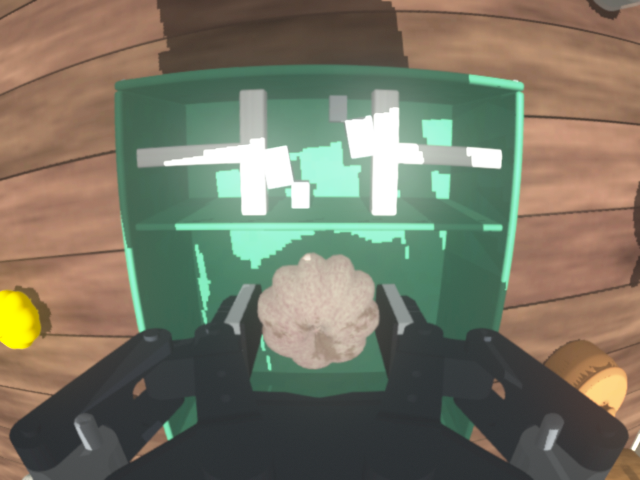

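Request:
arm_command:
  commands:
    - [[0,0,1,0,0,0,1],[0,0,2,0,0,0,1],[0,0,3,0,0,0,1],[0,0,3.7,0,0,0,1],[0,0,4,0,0,0,1],[0,0,4,0,0,0,1],[0,0,4,0,0,0,1],[0,0,4,0,0,0,0.4]]

```text
time_s: 7.57
position: [0.5353, 0.1421, 0.0401]
tcp_rot: [0.044, 0.999, 0.0, 0.0]
wrist_force: [-0.3, 0.7, -0.8]
width: 0.0513
```

Request:
arm_command:
  commands:
    - [[0,0,0,0,0,0,0.25],[0,0,0,0,0,0,0.1],[0,0,0,0,0,0,0.1],[0,0,0,0,0,0,0.1],[0,0,-1,0,0,0,0.1],[0,0,-4,0,0,0,0.1],[0,0,-8,0,0,0,0.1],[0,0,-12,0,0,0,0.1]]

```text
time_s: 8.23
position: [0.5344, 0.1419, 0.1616]
tcp_rot: [0.044, 0.999, -0.0, -0.001]
wrist_force: [0.7, -1.0, 0.2]
width: 0.0768
```

```bash
python3 -c "
from h import *
state(); c=cap('wrist','w6.png')"
```

```text
t 8.23 pos [0.5344 0.1419 0.1616] yaw 174.99 z [-0.001 -0.    -1.   ] F [ 0.7 -1.   0.2] w 0.0768 j [ 0.12  0.15  1.61  0.    1.39 -1.36]
```

View pics/w6.png

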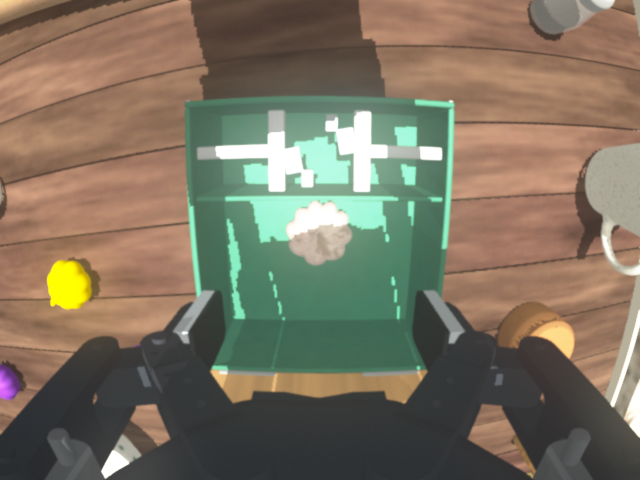

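The garlic sits in the compartment at (319,233). Next I'll check the room behind the lid.

```bash
python3 -c "
from h import *
import cv2
t=cv2.imread('pics/top0.png'); s=cv2.imread('pics/scene0.png')
cv2.imwrite('pics/ct.png',cv2.resize(t[0:220,150:480],None,fx=2.4,fy=2.4,interpolation=cv2.INTER_CUBIC))
cv2.imwrite('pics/cs2.png',cv2.resize(s[0:240,100:400],None,fx=2.5,fy=2.5,interpolation=cv2.INTER_CUBIC))
"
```

```text
(no output)
```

View pics/ct.png

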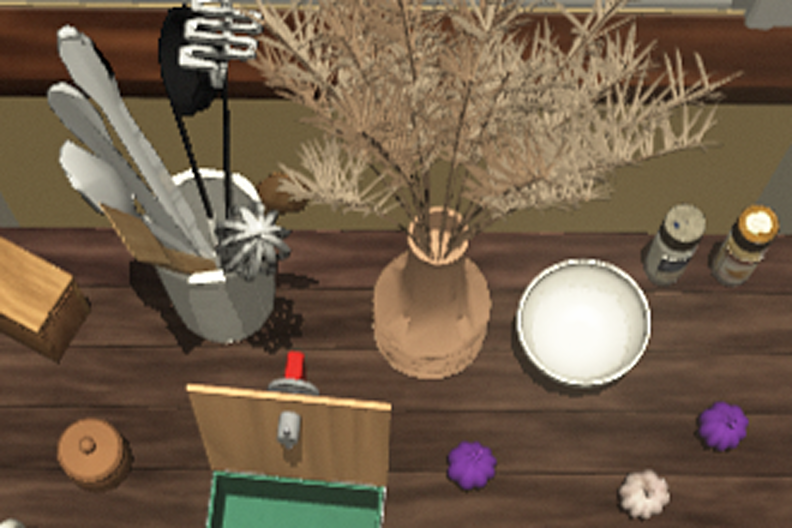

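View pics/cs2.png

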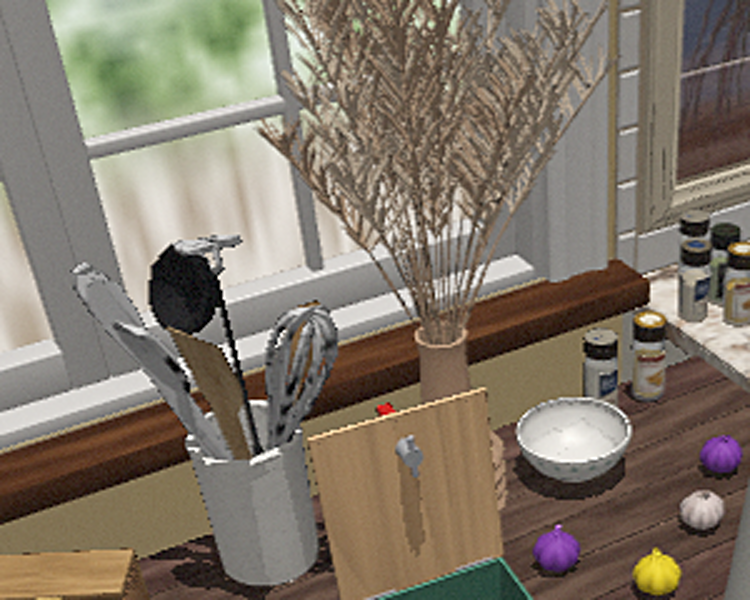

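```bash
cat >> h.py <<'E'
def tri(c1,p1,c2,p2):
    o1,d1=ray(c1,*p1); o2,d2=ray(c2,*p2)
    A=np.c_[d1,-d2]; a,b=np.linalg.lstsq(A,o2-o1,rcond=None)[0]
    return ((o1+a*d1+o2+b*d2)/2).round(3), np.linalg.norm(o1+a*d1-o2-b*d2).round(3)
E
python3 -c "
from h import *
t=cap('top'); s=cap('scene')
print('whisk',tri(t,(256,102),s,(224,128)))
print('vase neck',tri(t,(332,96),s,(276,134)))
print('flower low left',tri(t,(272,78),s,(204,52)))
print('lid top corner R', ik(lidpts(1.674,[[.182,-.083,.006]])[0]), 'L',ik(lidpts(1.674,[[.182,.083,.006]])[0]))
print('stud', ik(lidpts(1.674,[[.148,0,.05]])[0]))
print(ik([.145,-.055,.3]))
"
```

```text
whisk (array([0.751, 0.158, 0.304]), np.float64(0.001))
vase neck (array([0.807, 0.008, 0.213]), np.float64(0.005))
flower low left (array([0.732, 0.146, 0.472]), np.float64(0.064))
lid top corner R [0.63600988 0.04872918 0.2604135 ] L [0.65107851 0.21404383 0.2604135 ]
stud [0.68364116 0.12773162 0.2220615 ]
[0.66870874 0.07386471 0.3       ]
```

```bash
python3 -c "
from h import *
t=cap('top','t7.png'); s=cap('scene')
for z in (.25,.35,.45,.55):
  print(z,[atz(t,*p,z)[:2].round(3).tolist() for p in ((268,75),(310,87),(345,90),(390,82))])
"
```

```text
0.25 [[0.834, 0.141], [0.809, 0.056], [0.804, -0.014], [0.822, -0.105]]
0.35 [[0.783, 0.133], [0.76, 0.056], [0.755, -0.007], [0.772, -0.09]]
0.45 [[0.731, 0.125], [0.711, 0.056], [0.706, -0.001], [0.721, -0.074]]
0.55 [[0.679, 0.117], [0.661, 0.057], [0.657, 0.006], [0.671, -0.059]]
```

View pics/t7.png

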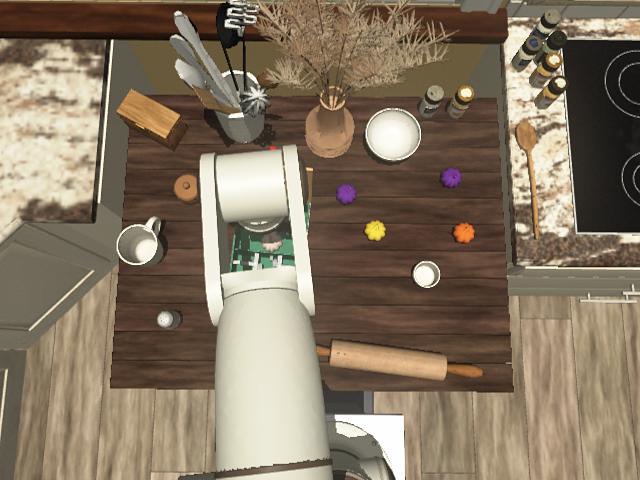

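The garlic is in. Clearance behind the lid is limited by the whisk top at about (0.75,0.16,0.30) and the dried flowers. So I'll tilt the tool 35°, hook the closed fingertips over the lid's edge right of the stud, and swing it shut.

```bash
cat >> h.py <<'E'
def tilt(deg): return down(YAW)*R.from_euler('y',-deg,degrees=True)
E
python3 -c "
from h import *
state()
for q in ([-.01,-.03,.34],[.0,-.058,.34],[.16,-.058,.33]): print(rel(ik(q),tilt(35)))
"
```

```text
t 8.48 pos [0.5349 0.142  0.1601] yaw 174.99 z [ 0.  0. -1.] F [-0.1 -0.1 -0.1] w 0.077 j [ 0.12  0.15  1.61  0.    1.38 -1.36]
(array([  1.56,  -3.06, -17.99]), array([  0.07, -34.97,   0.19]))
(array([  0.57,  -5.86, -17.99]), array([  0.07, -34.97,   0.19]))
(array([-15.43,  -5.92, -16.98]), array([  0.07, -34.97,   0.19]))
```

Request:
arm_command:
  commands:
    - [[1.5,0,-4,0,0,0,0.5],[1.5,-1,-8,0,-4,0,1],[1.5,-2,-12,0,-10,0,1],[1.5,-3,-16,0,-16,0,1],[1.5,-4,-18,0,-22,0,1],[1,-5,-18,0,-28,0,1],[0.6,-5.9,-18,0,-35,0,1],[0.6,-5.9,-18,0,-35,0,1]]

```text
time_s: 9.15
position: [0.522, 0.083, 0.3369]
tcp_rot: [0.042, 0.952, -0.014, 0.302]
wrist_force: [-1.5, -0.9, -1.0]
width: -0.0
```

```bash
python3 -c "
from h import *
state(); cap('wrist','w8.png')
c=cap('scene');crop(c,180,0,220,240,3,'s8.png')
for q in ([.16,-.058,.33],[.155,-.058,.268]): print(rel(ik(q),tilt(35)))
"
```

```text
t 9.15 pos [0.522  0.083  0.3369] yaw 175.01 z [ 0.574 -0.051 -0.817] F [-1.5 -0.9 -1. ] w -0.0 j [ 0.06 -0.33  1.8  -0.1   1.06 -1.4 ]
(array([-1.273e+01, -1.000e-02,  9.910e+00]), array([ 0.1 , -0.25,  0.13]))
(array([-8.780e+00, -1.000e-02,  1.472e+01]), array([ 0.1 , -0.25,  0.13]))
```

View pics/s8.png

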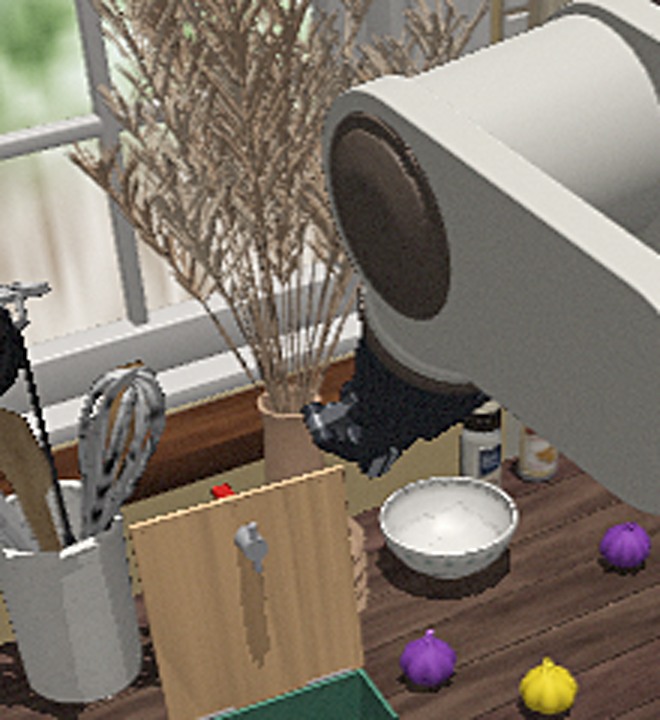

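View pics/w8.png

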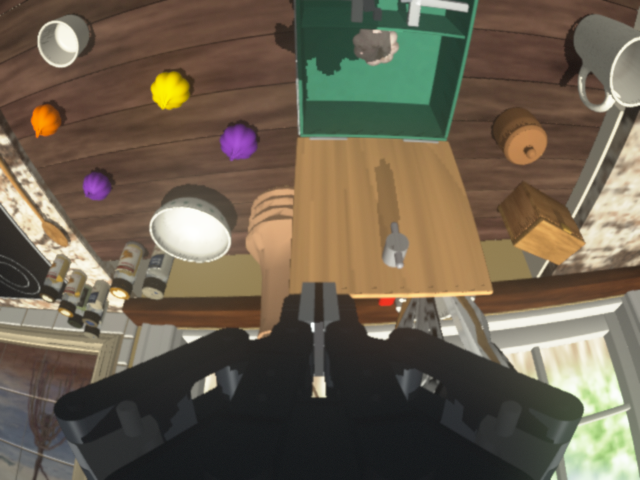

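Request:
arm_command:
  commands:
    - [[-3,0,2.5,0,0,0,1],[-6,0,5,0,0,0,1],[-9,0,7.5,0,0,0,1],[-12,0,9.5,0,0,0,1],[-12.7,0,10,0,0,0,1],[-12.7,0,10,0,0,0,1],[-12.7,0,10,0,0,0,1],[-12.7,0,10,0,0,0,1]]

```text
time_s: 9.92
position: [0.6844, 0.0701, 0.3303]
tcp_rot: [0.042, 0.953, -0.013, 0.299]
wrist_force: [-0.1, -0.5, -0.2]
width: -0.0
```

```bash
python3 -c "
from h import *
state(); cap('wrist','w9.png')
c=cap('scene');crop(c,180,0,220,240,3,'s9.png')
for q in ([.16,-.058,.30],[.155,-.058,.268],[.126,-.058,.264]): print(rel(ik(q),tilt(35)))
"
```

```text
t 9.92 pos [0.6844 0.0701 0.3303] yaw 174.99 z [ 0.57 -0.05 -0.82] F [-0.1 -0.5 -0.2] w -0.0 j [ 0.02  0.01  1.52 -0.07  1.   -1.45]
(array([ 1.84, -0.06,  2.52]), array([ 0.14, -0.01,  0.17]))
(array([ 4.09, -0.05,  4.85]), array([ 0.14, -0.01,  0.17]))
(array([ 6.69, -0.04,  3.51]), array([ 0.14, -0.01,  0.17]))
```

View pics/s9.png

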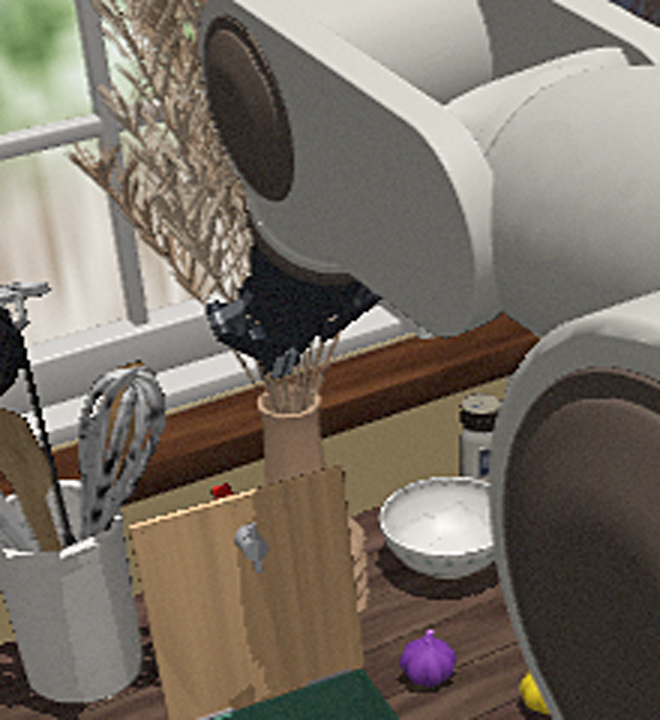

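View pics/w9.png

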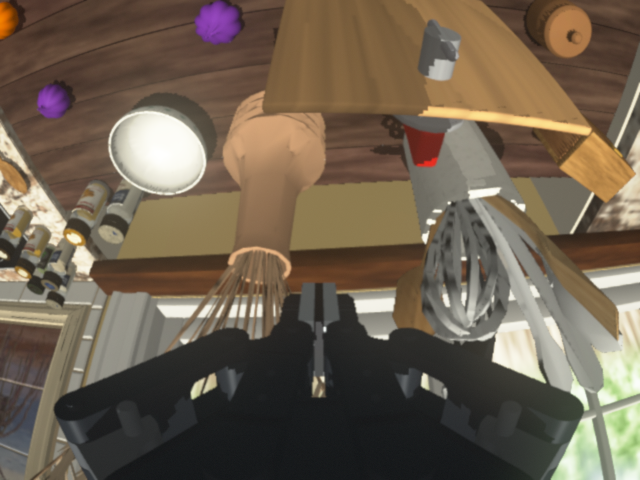

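Request:
arm_command:
  commands:
    - [[1.5,0,1.7,0,0,0,1],[3,0,3.5,0,0,0,1],[4,0,5,0,0,0,1],[4.5,0,5.5,0,0,0,1],[4.5,0,5.5,0,0,0,1],[4.5,0,5.5,0,0,0,1],[4.5,0,5.5,0,0,0,1],[4.5,0,5.5,0,0,0,1]]

```text
time_s: 10.68
position: [0.6797, 0.0702, 0.2615]
tcp_rot: [0.042, 0.953, -0.013, 0.301]
wrist_force: [0.1, -0.9, 0.5]
width: -0.0003
```

```bash
cat >> h.py <<'E'
def tcp_for(th):
    if th>.96: return lidpts(th,[[.182,-.058,.006]])[0]+[.0107,0,.0015]
    return lidpts(th,[[.170,-.058,.006]])[0]+[.0027,0,.0153]
E
python3 -c "
from h import *
s=state(); cap('wrist','w10.png')
c=cap('scene');crop(c,180,0,220,240,3,'s10.png')
for th in (1.674,1.6,1.5,1.4,1.3,1.2,1.1,1.0,.9): print(th,tcp_for(th).round(3),rel(ik(tcp_for(th)),tilt(35),s)[0])
"
```

```text
t 10.68 pos [0.6797 0.0702 0.2615] yaw 174.98 z [ 0.573 -0.05  -0.818] F [ 0.1 -0.9  0.5] w -0.0003 j [ 0.02  0.03  1.65 -0.08  0.86 -1.43]
1.674 [ 0.125 -0.058  0.262] [ 2.5  -0.02 -1.81]
1.6 [ 0.112 -0.058  0.263] [ 3.52 -0.02 -2.69]
1.5 [ 0.094 -0.058  0.263] [ 5.   -0.01 -3.76]
1.4 [ 0.076 -0.058  0.262] [ 6.58 -0.01 -4.67]
1.3 [ 0.058 -0.058  0.258] [ 8.23  0.   -5.42]
1.2 [ 0.04  -0.058  0.253] [ 9.96  0.01 -6.  ]
1.1 [ 0.023 -0.058  0.246] [ 1.173e+01  1.000e-02 -6.410e+00]
1.0 [ 0.007 -0.058  0.238] [13.54  0.02 -6.63]
0.9 [-0.008 -0.058  0.232] [15.15  0.02 -7.07]
```

View pics/w10.png

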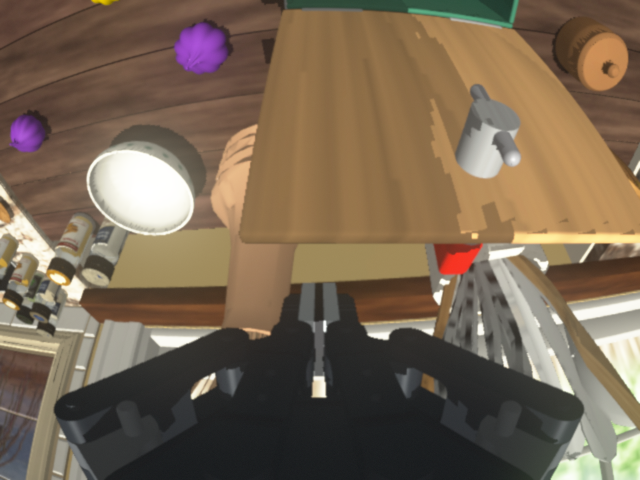

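View pics/s10.png

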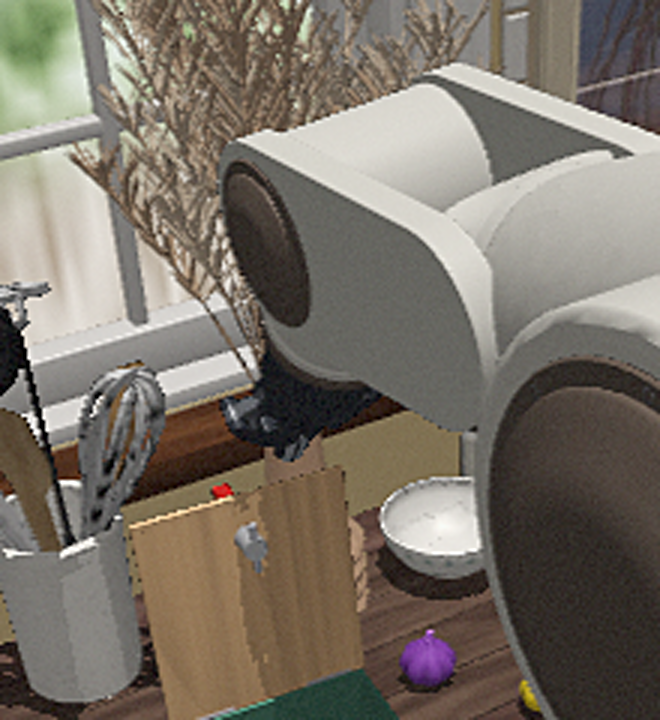

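Request:
arm_command:
  commands:
    - [[1.2,0,-0.4,0,0,0,1],[2.4,0,-1.3,0,0,0,1],[3.3,0,-2.1,0,0,0,1],[4.2,0,-2.8,0,0,0,1],[5.2,0,-3.4,0,0,0,1],[6.0,0,-3.9,0,0,0,1],[6.8,0,-4.3,0,0,0,1],[6.8,0,-4.3,0,0,0,1]]

```text
time_s: 11.45
position: [0.598, 0.0774, 0.2559]
tcp_rot: [0.042, 0.953, -0.013, 0.3]
wrist_force: [-0.9, -0.8, -0.1]
width: -0.0003
```

```bash
python3 -c "
from h import *
s=state(); cap('wrist','w11.png')
c=cap('scene');crop(c,180,0,220,240,3,'s11.png')
for th in (1.4,1.3,1.2,1.1,1.0,.9,.8): print(th,tcp_for(th).round(3),rel(ik(tcp_for(th)),tilt(35),s)[0])
"
```

```text
t 11.45 pos [0.598  0.0774 0.2559] yaw 175.0 z [ 0.571 -0.05  -0.819] F [-0.9 -0.8 -0.1] w -0.0003 j [ 0.04 -0.14  1.81 -0.09  0.86 -1.41]
1.4 [ 0.076 -0.058  0.262] [-0.46 -0.01 -0.41]
1.3 [ 0.058 -0.058  0.258] [ 1.2  -0.   -1.15]
1.2 [ 0.04  -0.058  0.253] [ 2.93  0.   -1.73]
1.1 [ 0.023 -0.058  0.246] [ 4.7   0.01 -2.13]
1.0 [ 0.007 -0.058  0.238] [ 6.51  0.02 -2.36]
0.9 [-0.008 -0.058  0.232] [ 8.12  0.02 -2.79]
0.8 [-0.021 -0.058  0.221] [ 9.82  0.03 -2.66]
```

View pics/w11.png

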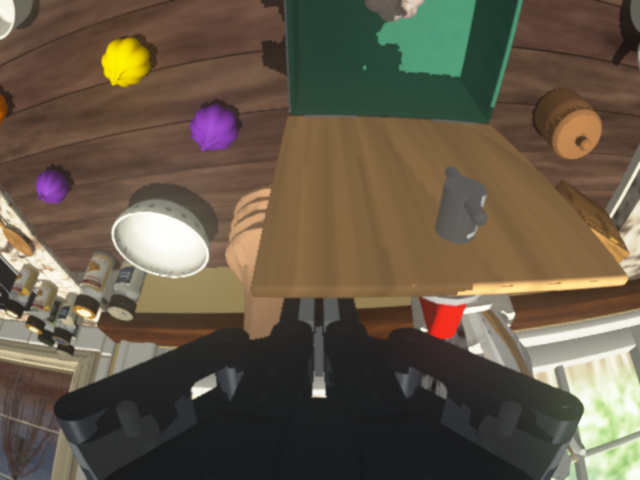

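View pics/s11.png

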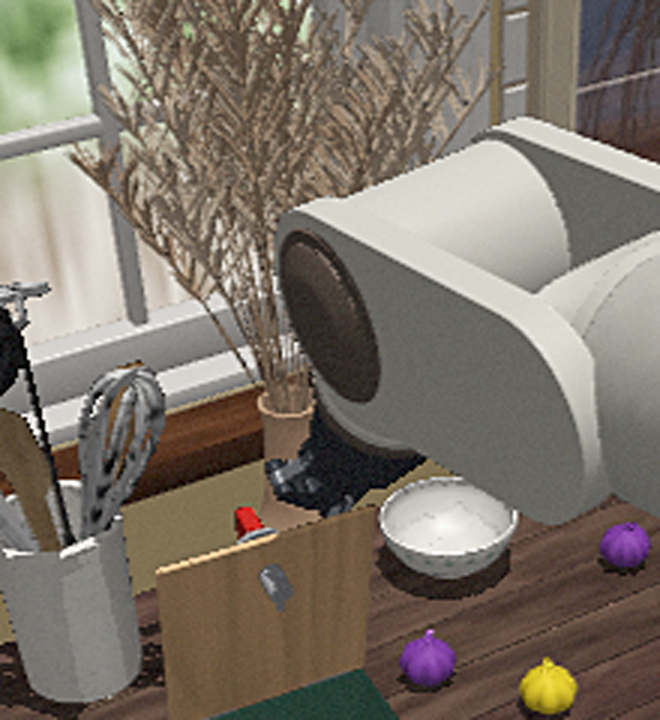

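The lid is coming along with the fingers hooked behind its edge. I'll continue.

Request:
arm_command:
  commands:
    - [[0.8,0,-0.5,0,0,0,1],[1.8,0,-1,0,0,0,1],[2.8,0,-1.4,0,0,0,1],[3.9,0,-1.7,0,0,0,1],[5.0,0,-2.0,0,0,0,1],[6.2,0,-2.2,0,0,0,1],[7.2,0,-2.4,0,0,0,1],[8.2,0,-2.5,0,0,0,1]]

```text
time_s: 12.22
position: [0.517, 0.0844, 0.2291]
tcp_rot: [0.042, 0.953, -0.013, 0.301]
wrist_force: [1.6, -0.1, 0.4]
width: -0.0006
```

```bash
python3 -c "
from h import *
s=state(); cap('wrist','w12.png')
for th in (.9,.8,.7,.6,.5,.4,.3,.2,.1,0): print(th,tcp_for(th).round(3),rel(ik(tcp_for(th)),tilt(35),s)[0])
"
```

```text
t 12.22 pos [0.517  0.0844 0.2291] yaw 174.99 z [ 0.572 -0.05  -0.819] F [ 1.6 -0.1  0.4] w -0.0006 j [ 0.07 -0.3   2.   -0.12  0.84 -1.36]
0.9 [-0.008 -0.058  0.232] [-0.08  0.03 -0.32]
0.8 [-0.021 -0.058  0.221] [ 1.62  0.03 -0.2 ]
0.7 [-0.033 -0.058  0.209] [3.29 0.04 0.1 ]
0.6 [-0.044 -0.058  0.196] [4.93 0.04 0.56]
0.5 [-0.054 -0.058  0.182] [6.51 0.04 1.18]
0.4 [-0.062 -0.058  0.167] [8.02 0.05 1.96]
0.3 [-0.068 -0.058  0.151] [9.45 0.05 2.88]
0.2 [-0.073 -0.058  0.135] [10.78  0.05  3.94]
0.1 [-0.076 -0.058  0.118] [11.99  0.05  5.13]
0 [-0.077 -0.058  0.101] [13.09  0.05  6.44]
```

View pics/w12.png

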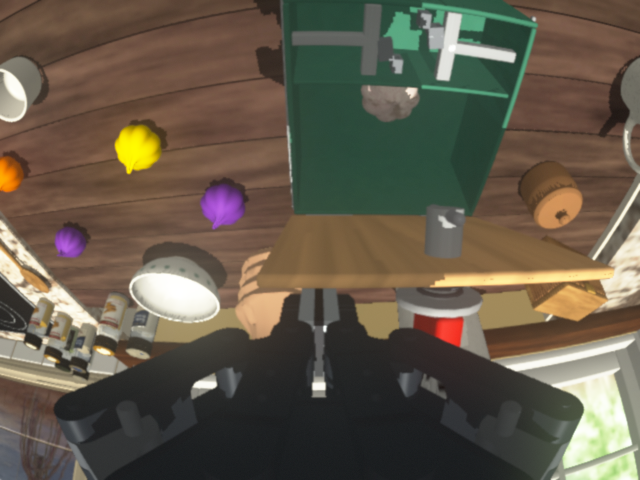

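```bash
cat >> h.py <<'E'
def tcp_tip(th,phi,d=.168,pen=0):
    f=np.radians(phi); tz=np.array([np.sin(f),0,-np.cos(f)]); tx=np.array([-np.cos(f),0,-np.sin(f)])
    return lidpts(th,[[d,-.058,.006-pen]])[0]-.011*tx-.011*tz
E
python3 -c "
from h import *
s=state()
for th,ph in ((.85,33),(.78,29),(.7,25),(.62,21),(.53,18),(.44,15),(.36,12),(.28,10)): print(th,ph,*rel(ik(tcp_tip(th,ph,pen=.003)),tilt(ph),s))
"
```

```text
t 12.27 pos [0.5157 0.0845 0.2279] yaw 175.0 z [ 0.57 -0.05 -0.82] F [ 0.4 -0.  -0.8] w -0.0003 j [ 0.07 -0.3   2.   -0.12  0.84 -1.36]
0.85 33 [ 0.84  0.03 -0.04] [0.12 1.92 0.17]
0.78 29 [1.93 0.03 0.2 ] [0.11 5.92 0.18]
0.7 25 [3.18 0.04 0.55] [0.1  9.92 0.18]
0.62 21 [4.42 0.04 1.02] [ 0.1  13.92  0.19]
0.53 18 [5.79 0.04 1.64] [ 0.09 16.92  0.19]
0.44 15 [7.1  0.04 2.38] [ 0.09 19.92  0.19]
0.36 12 [8.22 0.05 3.15] [ 0.08 22.92  0.19]
0.28 10 [9.29 0.05 3.98] [ 0.08 24.92  0.2 ]
```

Request:
arm_command:
  commands:
    - [[0.8,0,0,0,2,0,1],[1.9,0,0.2,0,6,0,1],[3.2,0,0.5,0,10,0,1],[4.4,0,1.0,0,14,0,1],[5.8,0,1.6,0,17,0,1],[7.1,0,2.4,0,20,0,1],[8.2,0,3.1,0,23,0,1],[9.3,0,4.0,0,25,0,1]]

```text
time_s: 12.93
position: [0.465, 0.0889, 0.143]
tcp_rot: [0.044, 0.995, -0.004, 0.086]
wrist_force: [0.3, 0.7, 0.4]
width: 0.0001
```

```bash
python3 -c "
from h import *
s=state(); cap('wrist','w13.png'); c=cap('scene','s13.png')
for th,ph in ((.2,10),(.1,10),(.05,10),(0,10)): print(th,ph,*rel(ik(tcp_tip(th,ph)),tilt(ph),s))
"
```

```text
t 12.93 pos [0.465  0.0889 0.143 ] yaw 174.98 z [ 0.171 -0.015 -0.985] F [0.3 0.7 0.4] w 0.0001 j [ 0.04 -0.11  1.92 -0.02  1.16 -1.44]
0.2 10 [0.71 0.05 0.99] [ 0.04 -0.13  0.18]
0.1 10 [1.3  0.05 2.56] [ 0.04 -0.13  0.18]
0.05 10 [1.54 0.05 3.37] [ 0.04 -0.13  0.18]
0 10 [1.73 0.05 4.19] [ 0.04 -0.13  0.18]
```

View pics/w13.png

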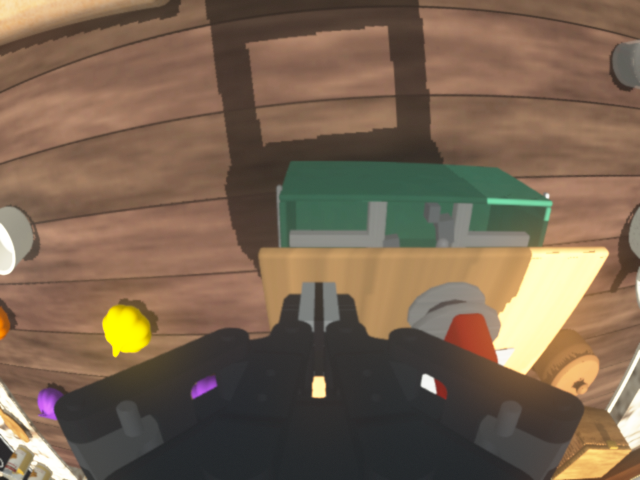

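View pics/s13.png

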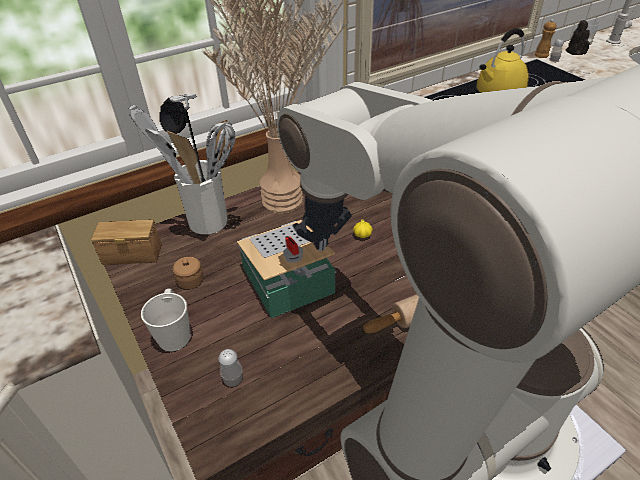

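Request:
arm_command:
  commands:
    - [[0.2,-0.8,0,0,0,0,1],[0.6,-0.8,0.5,0,0,0,1],[1.0,-0.8,1.1,0,0,0,1],[1.4,-0.8,1.8,0,0,0,1],[1.7,-0.8,2.4,0,0,0,1],[1.9,-0.8,3.0,0,0,0,1],[2.1,-0.8,3.5,0,0,0,1],[2.1,-0.8,3.5,0,0,0,1]]

```text
time_s: 13.7
position: [0.4492, 0.0823, 0.104]
tcp_rot: [0.044, 0.995, -0.004, 0.086]
wrist_force: [-1.7, 0.5, -1.0]
width: 0.0001
```

```bash
python3 -c "
from h import *
s=state(); cap('wrist','w14.png'); c=cap('scene');crop(c,200,160,200,180,4,'s14.png')
for th,ph in ((.1,10),(.05,10),(0,10)): print(th,ph,*rel(ik(tcp_tip(th,ph)),tilt(ph),s))
"
```

```text
t 13.7 pos [0.4492 0.0823 0.104 ] yaw 175.0 z [ 0.172 -0.015 -0.985] F [-1.7  0.5 -1. ] w 0.0001 j [ 0.03 -0.11  2.   -0.02  1.08 -1.45]
0.1 10 [-0.87  0.85 -1.02] [ 0.03 -0.09  0.2 ]
0.05 10 [-0.63  0.85 -0.21] [ 0.03 -0.09  0.2 ]
0 10 [-0.44  0.85  0.61] [ 0.03 -0.09  0.2 ]
```

View pics/w14.png

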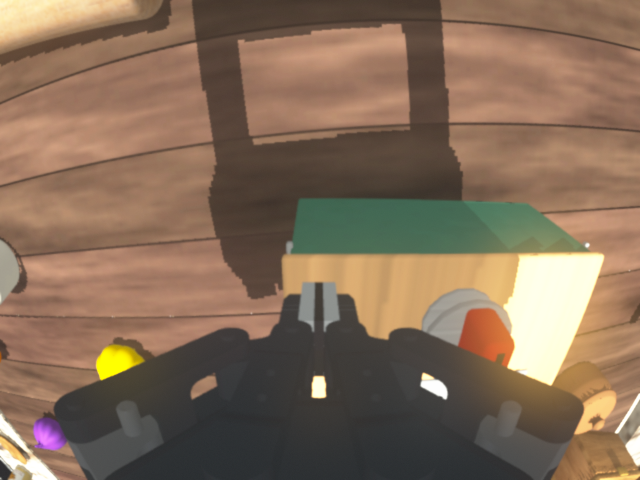

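View pics/s14.png

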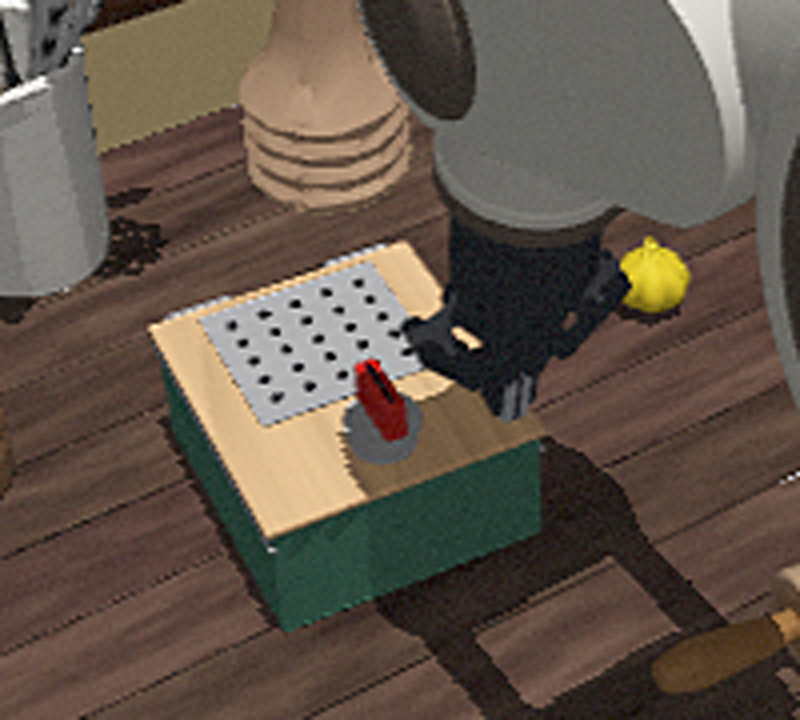

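Request:
arm_command:
  commands:
    - [[0.05,0,0.3,0,0,0,1],[0.1,0,0.5,0,0,0,1],[0.1,0,0.7,0,0,0,1],[0.1,0,0.85,0,0,0,1],[0.1,0,1.0,0,0,0,1],[0.1,0,1.0,0,0,0,1],[0.1,0,1.0,0,0,0,1],[0.1,0,1.0,0,0,0,1]]

```text
time_s: 14.47
position: [0.4505, 0.0822, 0.097]
tcp_rot: [0.043, 0.995, -0.004, 0.087]
wrist_force: [-24.1, -1.3, 42.2]
width: -0.0003
```

```bash
python3 -c "
from h import *
s=state(); c=cap('scene');crop(c,200,160,200,180,4,'s15.png')
"
```

```text
t 14.47 pos [0.4505 0.0822 0.097 ] yaw 175.0 z [ 0.173 -0.015 -0.985] F [-24.1  -1.3  42.2] w -0.0003 j [ 0.03 -0.1   2.01 -0.02  1.06 -1.45]
```

View pics/s15.png

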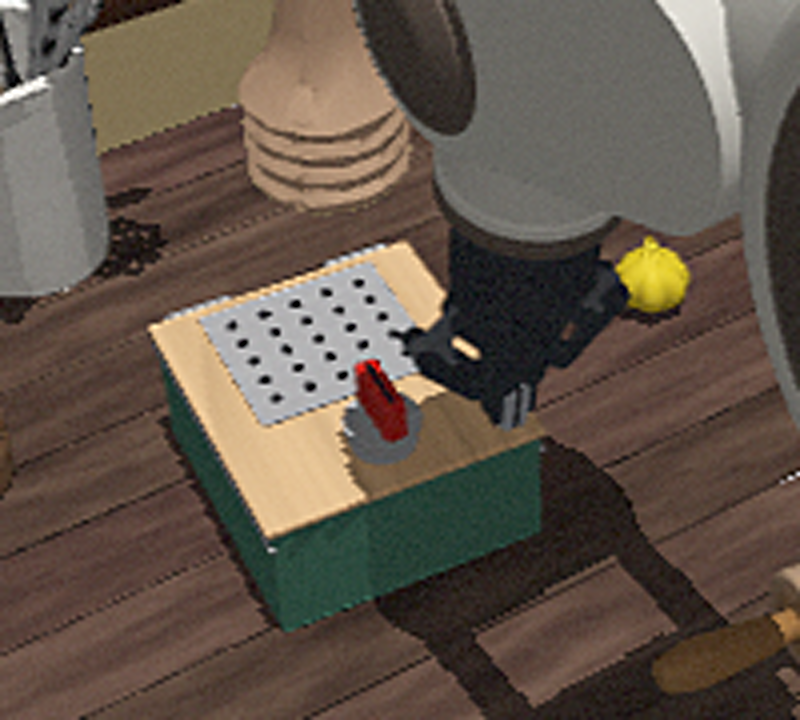

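The force rose to 42 N with no further motion, so the lid is shut. Next I retreat and go over the stud.

```bash
python3 -c "
from h import *
s=state()
for q in ([-.09,-.066,.2],[-.058,0,.2]): print(*rel(ik(q),down(YAW),s))
"
```

```text
t 14.52 pos [0.4506 0.0822 0.097 ] yaw 175.0 z [ 0.174 -0.015 -0.985] F [-23.4  -0.8  41.1] w -0.0001 j [ 0.03 -0.1   2.01 -0.02  1.06 -1.45]
[ -0.12   0.05 -10.44] [ 0.02 10.03  0.21]
[-3.29  6.64 -9.88] [ 0.02 10.03  0.21]
```

Request:
arm_command:
  commands:
    - [[0,0,-1,0,0,0,1],[0,0,-4,0,2,0,1],[0,0,-7,0,5,0,0.8],[0,0,-10,0,8,0,0.5],[-1,2,-10,0,10,0.2,0.4],[-2,4,-10,0,10,0.2,0.4],[-3,6,-9.9,0,10,0.2,0.4],[-3.3,6.6,-9.9,0,10,0.2,0.4]]

```text
time_s: 15.18
position: [0.4728, 0.1484, 0.1983]
tcp_rot: [0.045, 0.999, 0.001, 0.0]
wrist_force: [1.4, -0.5, -0.7]
width: 0.051
```

```bash
python3 -c "
from h import *
s=state(); c=cap('wrist','w16.png')
g=ik([-.058,0,.117]); print(g,proj(c,[g,ik([-.058+.021,0,.13]),ik([-.058-.021,0,.13]),ik([-.092,.083,.086]),ik([-.092,-.083,.086])],True).round(1))
s=cap('scene');crop(s,220,200,140,120,5,'s16.png')
"
```

```text
t 15.18 pos [0.4728 0.1484 0.1983] yaw 174.83 z [ 0.     0.001 -1.   ] F [ 1.4 -0.5 -0.7] w 0.051 j [ 0.15  0.    1.68  0.    1.45 -1.33]
[0.47153946 0.14706494 0.117     ] [[316.4 251. ]
 [316.3 291.9]
 [316.3 221.2]
 [438.2 190. ]
 [195.4 189.7]]
```

View pics/w16.png

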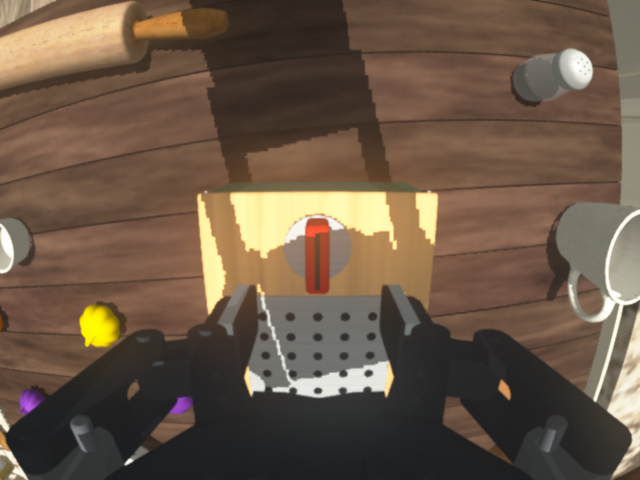

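View pics/s16.png

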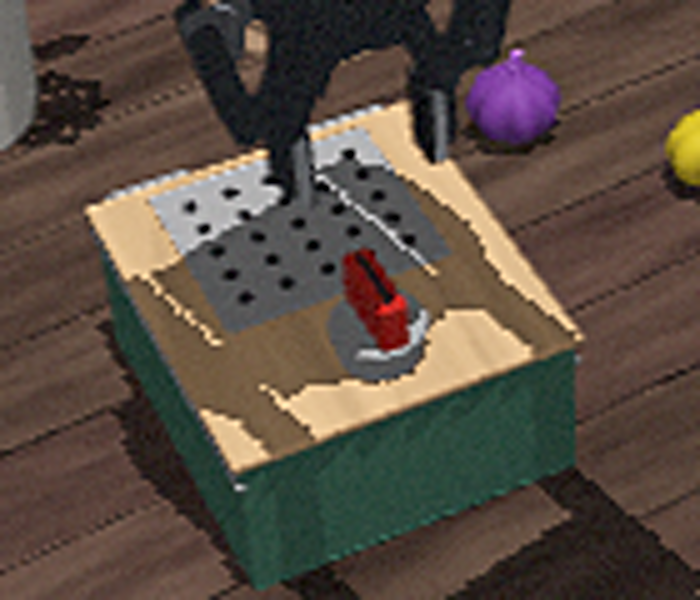

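Wing measured at (318,219)-(318,293), against predicted (316,221)-(316,292), and the lid corners also agree to about 2 px. So the lid is shut and the pinch target is confirmed.

```bash
python3 -c "
from h import *
s=state()
for q in ([-.058,0.0005,.118],): print(*rel(ik(q),down(YAW),s))
"
```

```text
t 15.28 pos [0.4718 0.1473 0.198 ] yaw 174.87 z [-0.001  0.    -1.   ] F [-0.4 -1.  -0.9] w 0.0513 j [ 0.15  0.    1.69  0.    1.45 -1.34]
[0.02 0.02 8.  ] [ 0.01 -0.04  0.08]
```

Request:
arm_command:
  commands:
    - [[0,0,2.5,0,0,0,0.4],[0,0,5,0,0,0,0.4],[0,0,7,0,0,0,0.4],[0,0,7.8,0,0,0,0.4],[0,0,8,0,0,0,0.6],[0,0,8,0,0,0,0.8],[0,0,8,0,0,0,1],[0,0,8,0,0,0,1]]
  newtons: 40

```text
time_s: 15.95
position: [0.4722, 0.1471, 0.1199]
tcp_rot: [0.046, 0.999, 0.001, 0.001]
wrist_force: [-1.2, 5.3, 2.1]
width: 0.0129
```

Request:
arm_command:
  commands:
    - [[0,0,0,0,0,0,1],[0,0,0,0,0,0,1],[0,0,0,0,0,0,1],[0,0,0,0,0,0,1],[0,0,0,0,0,0,1],[0,0,0,0,0,0,1],[0,0,0,0,0,0,1],[0,0,0,0,0,0,1]]

```text
time_s: 16.62
position: [0.4722, 0.1472, 0.1199]
tcp_rot: [0.045, 0.999, 0.001, 0.001]
wrist_force: [-0.7, 5.8, 1.8]
width: 0.0135
```

```bash
python3 -c "
from h import *
s=state(); c=cap('wrist','w17.png')
"
```

```text
t 16.62 pos [0.4722 0.1472 0.1199] yaw 174.8 z [ 0.002  0.002 -1.   ] F [-0.7  5.8  1.8] w 0.0135 j [ 0.15  0.06  1.79  0.    1.29 -1.34]
```

View pics/w17.png

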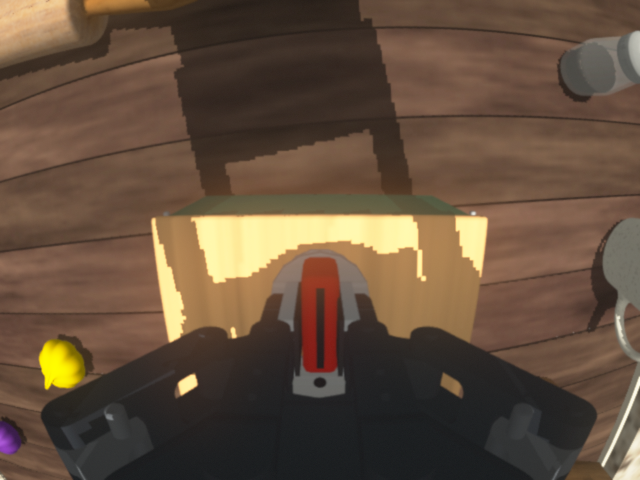

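Request:
arm_command:
  commands:
    - [[0,0,0.3,0,0,0,1],[0,0,0.6,0,0,0,1],[0,0,0.9,0,0,0,1],[0,0,1.1,0,0,0,1],[0,0,1.3,0,0,0,1],[0,0,1.3,0,0,0,1],[0,0,1.3,0,0,0,1],[0,0,1.3,0,0,0,1]]

```text
time_s: 17.33
position: [0.4725, 0.1473, 0.1084]
tcp_rot: [0.045, 0.999, 0.001, 0.002]
wrist_force: [-9.8, 4.8, 24.6]
width: 0.0131
```

```bash
python3 -c "
from h import *
s=state(); c=cap('scene');crop(c,220,200,140,120,5,'s18.png')
"
```

```text
t 17.33 pos [0.4725 0.1473 0.1084] yaw 174.81 z [ 0.003  0.002 -1.   ] F [-9.8  4.8 24.6] w 0.0131 j [ 0.15  0.07  1.81  0.    1.26 -1.34]
```

View pics/s18.png

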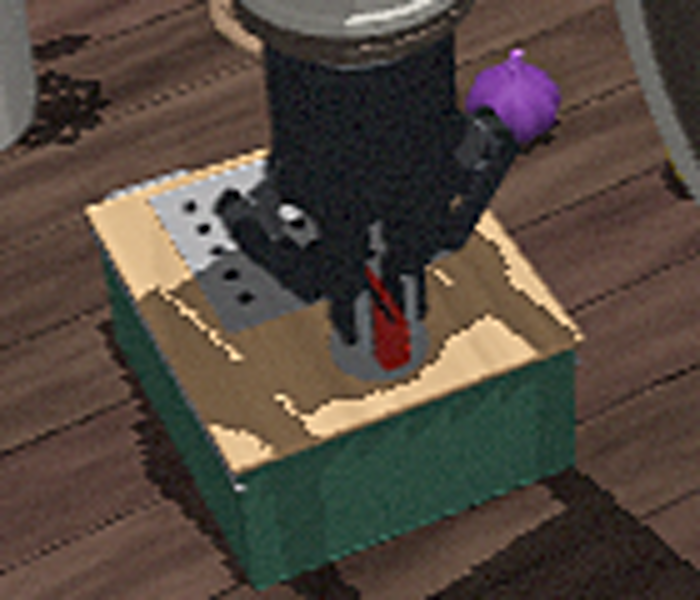

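The stud moved 11.5 mm and bottomed at about 25 N, so it is fully pressed. Turning clockwise now, which is + about tool z.

Request:
arm_command:
  commands:
    - [[0,0,0,0,0,5,1],[0,0,0,0,0,10,1],[0,0,0,0,0,15,1],[0,0,0,0,0,20,1],[0,0,0,0,0,25,1],[0,0,0,0,0,30,1],[0,0,0,0,0,35,1],[0,0,0,0,0,40,1]]

```text
time_s: 18.05
position: [0.4727, 0.1479, 0.1085]
tcp_rot: [0.386, 0.922, 0.002, 0.001]
wrist_force: [-7.1, 10.7, 21.9]
width: 0.0133
```

```bash
python3 -c "
from h import *
s=state(); print(s['ft_torque']); c=cap('wrist','w19.png')
"
```

```text
t 18.05 pos [0.4727 0.1479 0.1085] yaw 134.56 z [ 0.004  0.003 -1.   ] F [-7.1 10.7 21.9] w 0.0133 j [ 0.15  0.07  1.81  0.    1.26 -0.63]
[2.07066676 1.25451058 0.04535621]
```

View pics/w19.png

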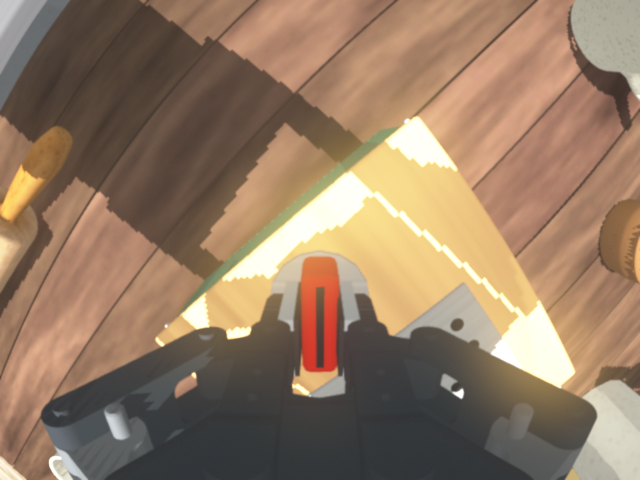

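The wing stays parallel between the pads while the lid appears turned 40°, so the stud is turning with the gripper.

Request:
arm_command:
  commands:
    - [[0,0,0,0,0,6,1],[0,0,0,0,0,12,1],[0,0,0,0,0,18,1],[0,0,0,0,0,24,1],[0,0,0,0,0,30,1],[0,0,0,0,0,36,1],[0,0,0,0,0,41,1],[0,0,0,0,0,41,1]]

```text
time_s: 18.77
position: [0.4733, 0.1483, 0.1086]
tcp_rot: [0.686, 0.728, 0.003, 0.001]
wrist_force: [-0.4, 14.8, 18.8]
width: 0.0131
```

```bash
python3 -c "
from h import *
s=state(); print(s['ft_torque']); c=cap('wrist','w20.png')
"
```

```text
t 18.77 pos [0.4733 0.1483 0.1086] yaw 93.45 z [ 0.006  0.004 -1.   ] F [-0.4 14.8 18.8] w 0.0131 j [0.15 0.07 1.81 0.   1.26 0.08]
[2.61016651 0.21267339 0.00445208]
```

View pics/w20.png

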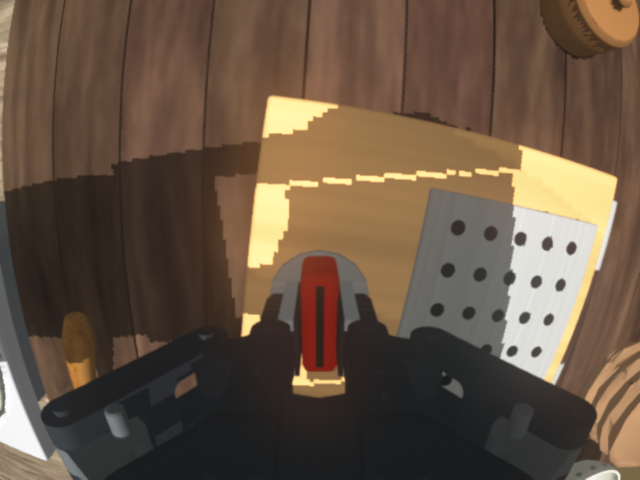

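The turn is 81.4° (1.42 rad). Next I ease up into the catch and release.

Request:
arm_command:
  commands:
    - [[0,0,-0.3,0,0,-0.5,1],[0,0,-0.6,0,0,-1,1],[0,0,-0.9,0,0,-1,1],[0,0,-1.1,0,0,-1,1],[0,0,-1.1,0,0,-1,1],[0,0,-1.1,0,0,-1,0.7],[0,0,-1.1,0,0,-1,0.5],[0,0,-1.1,0,0,-1,0.4]]

```text
time_s: 19.48
position: [0.4719, 0.1465, 0.1173]
tcp_rot: [0.677, 0.736, 0.001, 0.0]
wrist_force: [0.1, -0.1, 0.6]
width: 0.0488
```

```bash
python3 -c "
from h import *
s=state(); c=cap('wrist','w21.png')
"
```

```text
t 19.48 pos [0.4719 0.1465 0.1173] yaw 94.79 z [ 0.001  0.    -1.   ] F [ 0.1 -0.1  0.6] w 0.0488 j [0.14 0.06 1.8  0.   1.28 0.06]
```

View pics/w21.png

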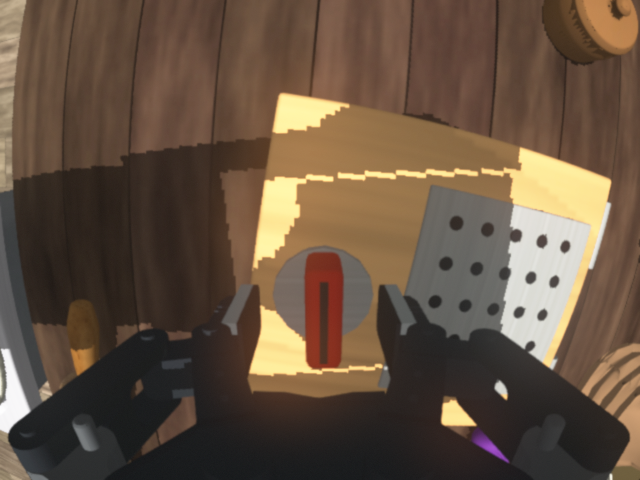

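Released, with the wing still turned. I'll back straight up and check.

Request:
arm_command:
  commands:
    - [[0,0,-1,0,0,0,0.3],[0,0,-3,0,0,0,0.3],[0,0,-6,0,0,0,0.3],[0,0,-9,0,0,0,0.3],[0,0,-11,0,0,0,0.3],[0,0,-12,0,0,0,0.3],[0,0,-12,0,0,0,0.3],[0,0,-12,0,0,0,0.3]]

```text
time_s: 20.2
position: [0.4715, 0.1465, 0.236]
tcp_rot: [0.677, 0.736, 0.0, -0.0]
wrist_force: [-1.0, 0.2, -0.2]
width: 0.0599
```

```bash
python3 -c "
from h import *
s=state(); w=cap('wrist','w22.png'); s=cap('scene'); crop(s,220,180,140,130,5,'s22.png'); t=cap('top','t22.png')
for ang in (1.40,):
 for pr in (0,.0025,.011):
  c,sn=np.cos(-ang)*.021,np.sin(-ang)*.021; z=.086+.031+.013-pr
  P=[ik([-.058+c,sn,z]),ik([-.058-c,-sn,z])]
  print(pr,'wrist',proj(w,P,True).round(1).tolist(),'scene5x',((proj(s,P)-[220,180])*5).round(0).tolist())
"
```

```text
t 20.2 pos [0.4715 0.1465 0.236 ] yaw 94.79 z [-0.  0. -1.] F [-1.   0.2 -0.2] w 0.0599 j [ 0.14 -0.02  1.63  0.    1.53  0.06]
0 wrist [[318.0, 270.8], [318.3, 209.8]] scene5x [[413.0, 354.0], [331.0, 396.0]]
0.0025 wrist [[318.0, 269.6], [318.3, 209.1]] scene5x [[413.0, 358.0], [332.0, 400.0]]
0.011 wrist [[318.1, 265.6], [318.3, 206.9]] scene5x [[414.0, 373.0], [333.0, 415.0]]
```

View pics/w22.png

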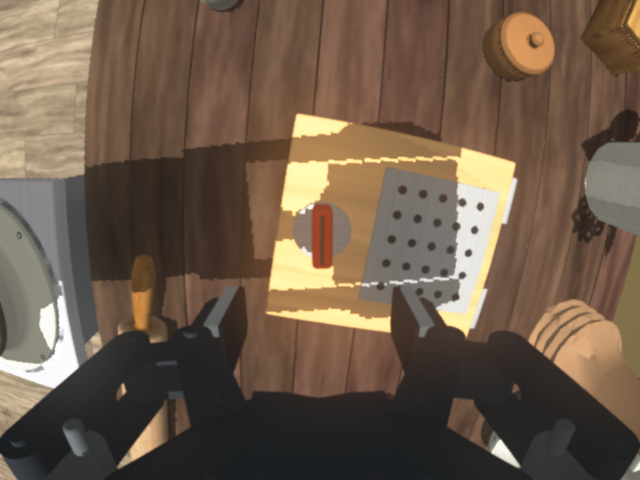

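View pics/s22.png

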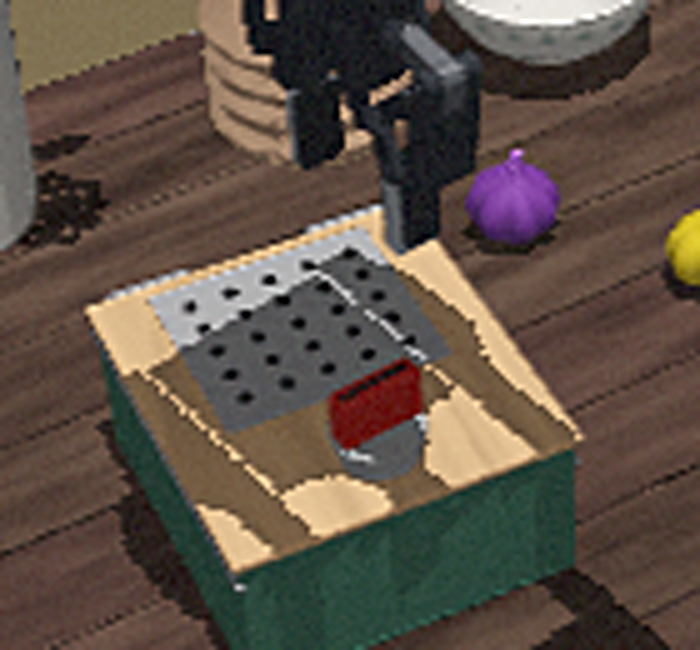

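View pics/t22.png

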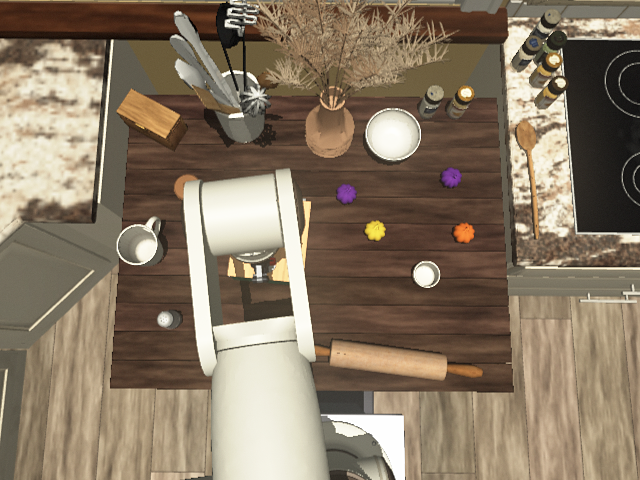

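The wing ends in the scene crop, about (415,363) and (332,400), match the model for 1.40 rad and about 2.5 mm of press. The bystanders are where they started in the top view. Handing in.

```bash
python3 -c "
from h import *
print(r.close_job()); state()"
```

```text
the job is handed in; nothing more can be done
None
the job is handed in; nothing more can be done
```

The job is handed in: the garlic is in the keeper's compartment, the lid is shut over it, and the stud is turned into its catch. It took about 20 of the 72 s; the hand-in gave no verdict.

**What I did**
- **Garlic:** I gripped it, set it in the compartment, and saw it there in the wrist picture before closing up.
- **Lid:** I hooked the closed fingertips, tilted 35°, over the lid's edge to the right of the stud and swung it down. I pressed until the force reached about 42 N and the lid moved no further.
- **Stud:** I pinched the red wing and pressed it about 11.5 mm, to the bottom of its travel. I then turned it clockwise 81° (about 1.42 rad), eased it up into the catch, and let go.

**Last checks**
- **Stud position:** In the scene picture the wing ends match 1.40 rad of turn and about 2.5 mm of press. The picture alone barely separates 2.5 mm from 0. The arm's height as it released the stud, 2.6 mm below the unpressed grip, fits the catch.
- **Lid:** Its corners were within about 3 px of the shut position.
- **Other things on the table:** The glass shaker, mug and ramekin stood where they started in the top view. The arm partly hid the salt cellar there, but what shows of it had not moved, and it was upright in the last wrist picture.
- **Contact:** The arm was clear of everything, with the wrist force near zero.
- **Not seen at the end:** The garlic is hidden under the shut lid, so I could not look at it again.

No check failed or disagreed with another.

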